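# Pack the bushes and scan them out

## Robot

A 7-joint arm with a two-finger parallel gripper is mounted at the origin on the work surface. World frame = base frame: x ahead of the robot, y to its left, z up, the work surface at z = 0. Lengths are in m, angles in rad, forces in N, time in s.
With the tool pointing down it reaches from about 0.4 to 0.875 m from the base axis. Payload 19.3 kg.
Tool frame: the origin (TCP) lies at the very end of the fingers, on their centre line; the grasp point (between the pads) lies 19 mm behind it; z points along the fingers, y is the line along which they close (so a half turn about z gives the same grasp; the last joint's range is limited). The gripper opens to 85 mm and grips with 20 to 120 N. Pads are 22 mm wide; open, the fingers measure 114 mm over their backs; the gripper's body (76 mm by 85 mm) begins 54 mm behind the grasp point. The pads swing forward as they close: fully open they stand 13 mm farther back than shut.
Start: joints at [-1.185, 0.521, -0.036, 1.599, 0.021, 1.021, -0.113], TCP at [0.275, 0.561, 0.197] pointing down, gripper open.
Joint ranges: [-2.91, 2.91], [-0.3, 2.13], [-1.5, 1.42], [0.17, 2.43], [-1.26, 4.41], [0.16, 1.93], [-2.52, 2.52]. Speed limits (rad/s): [1.89, 1.89, 2.39, 2.39, 3.01, 3.01, 3.01].

## Interface

Orientations are given as [roll, pitch, yaw] about the fixed x, y, z axes, in that order (R = Rz(yaw) Ry(pitch) Rx(roll)).
In Python, from workcell import observe, grab_frame, job_done gives the robot as it stands.
- The arm moves only by the tool move_arm, never from a script. Its argument "plan" is a list that holds one entry, the list of rows, each a list of 7 numbers: the shift along the tool's x, y, z each as a share of 0.02 m, from -1 to 1, then the turn, a rotation vector about the tool's x, y, z each as a share of 6 degrees, from -1 to 1, then the opening, from -1 (shut) to 1 (fully open). A call has exactly 10 rows; each row shifts and turns the commanded pose from where the row before left it, along the tool's axes as they then stand; what a row does not reach is not made up. A row lasts 1/10 s, in which the tool goes at most 50 mm and 8.59 degrees, less where a joint would pass 70% of its speed; a pose out of reach is approached as far as the arm can. A call with a number of a shift or a turn outside -1 to 1 is refused whole. A call with a gripper value outside its range is refused whole. The fingers move at their own pace and stop on an object; "grip_force" is the grip in N (left out, the last holds). Time passes only in rows, so rows that do not move let the fingers close, or fill a call up. It gives the time, the measured TCP pose, the force, the opening and the grip force at its end, in the units of the state.
- observe(): the state, without advancing time (a new reading comes with each control period).
- grab_frame(name): name is "side" or "top"; returns a dict with "color" (480x640x3 uint8, red, green, blue), "intrinsics" (3x3 intrinsics, pixels), "position" and "orientation" of the camera in the world. Camera axes: x right, y down, z forward; pixel columns grow to the right and rows downward; lengths in m; the calibration is good to about 2 mm. A picture is of the moment at which its call begins. There is no depth.
- job_done(): hands the job in; it is judged then, once.
The state is a dict: "clock": time; "qpos": joint angles; "qd": joint speeds; "joint_efforts": joint torques, N m; "position": TCP position; "tool_rot": TCP orientation; "force": force on the tool from outside, world axes, zero at the start; "moment": the same for the moment, N m; "grip_width": finger opening in m; "finger_force": force on a finger pad.
Only numpy, scipy, OpenCV 4.12 (cv2) and the standard library are available. Lean on these libraries where they do the work, as an engineer would, in place of code of your own. Each camera call takes 0.05 s, during which the arm holds its last target. There are 200 camera calls.

## Task

Open the case, stand every flanged steel bush upright inside it, then lower the lid gently shut without letting it slam. Then take the hand scanner and aim it steadily for about a second at the barcode label on the shut lid, after that for about a second at the job card on its stand, and lay it back flat on its mat, lengthwise near the middle. Set things down, do not drop them, and leave the wooden cylinder, the hammer and the wooden block alone.

Things in the scene. Friction and masses are not known exactly. Their poses are not given: they have to be found in the camera images.
- case: Dark sheet-steel carry case fixed to the bench, 200 (its x) x 280 (its y) x 90 mm high, open on top under its lid, walls and floor 5 mm. Origin: centre of its underside on the bench; x points from the handle side (towards the robot) to the hinge side, z up.
- case_hinge (a point): Middle of the lid's hinge line: on the far (+x) top rim of the case, 100 mm in +x and 90 mm up from the case origin. The hinge line runs along the case's y.
- case_lid (a joint): Lid angle in rad: 0 = shut (its stop), grows as it lifts, 1.57 = upright, end stop 1.75. Aluminium lid, 8 mm thick, 0.4 kg, reaching 200 mm from the hinge, stiff enough to stay put above 1.25 rad; below that it falls shut by itself, and slams if let go higher than 0.05 rad: hold it by the bar all the way down.
- lid_handle (a point): Middle of the lid's handle, a round bar 10 mm thick, 100 mm long along the case's y, near the lid's robot-side edge: 185 mm from the hinge line, 44 mm above it, 31 mm clear of the lid. Pinch it from above; it turns in the fingers as the lid swings. With the lid upright the bar is on its far side: open the fingers only 10 mm each side before rising off.
- lid_label (a point): Centre of the white 50 x 75 mm barcode label on top of the lid, 90 mm from the hinge line, 9 mm above it. With the lid shut it lies flat, facing up, at height 99 mm.
- bush_a: Plain steel flanged bush, one of four that are alike but for height (two to four are present): a foot flange 60 mm across and 12 mm thick, above it a barrel 40 mm across, 70 mm tall overall, about 0.35 kg, standing on the bench. Origin: centre of its underside; z up. Grip it by the barrel.
- bush_b: Plain steel flanged bush, one of four that are alike but for height (two to four are present): a foot flange 60 mm across and 12 mm thick, above it a barrel 40 mm across, 65 mm tall overall, about 0.35 kg, standing on the bench. Origin: centre of its underside; z up. Grip it by the barrel.
- bush_c: Plain steel flanged bush, one of four that are alike but for height (two to four are present): a foot flange 60 mm across and 12 mm thick, above it a barrel 40 mm across, 60 mm tall overall, about 0.35 kg, standing on the bench. Origin: centre of its underside; z up. Grip it by the barrel.
- bush_d: Plain steel flanged bush, one of four that are alike but for height (two to four are present): a foot flange 60 mm across and 12 mm thick, above it a barrel 40 mm across, 55 mm tall overall, about 0.35 kg, standing on the bench. Origin: centre of its underside; z up. Grip it by the barrel.
- scanner: Hand barcode scanner, 0.25 kg, on its mat. Grey grip 130 x 34 x 36 mm (x from -80 to +50 mm, z 0 to 36); at the +x end a black nose, 50 mm wide, up to 68 mm high, bent so that its window looks forward and 45 degrees down. Origin: on the underside of the grip, 15 mm in +x of its middle; x to the nose, z up. Grip it across y near the origin. Always on, no trigger.
- beam: The scanner's window, fixed to the scanner at x = 77, y = 0, z = 23 mm in its frame. Its x axis is the reading beam: forward and 45 degrees down when the scanner lies level; its y axis is the scanner's y. The beam reads a barcode 70 to 220 mm away, up to 57 degrees off square, whose centre is within 20 mm of the beam's line.
- mat: Brown cork mat, 220 (its x) x 110 x 4 mm thick, fixed on the bench: the scanner's place. Origin: centre of its underside; its top is 4 mm above the bench. The scanner starts on it, lengthwise, nose to +x.
- card: Paper job card with a barcode on a sloping board (100 x 130 mm) on a fixed wooden stand 140 mm wide, right of the middle at the back. Origin: centre of the barcode on the paper's face, 55 mm above the bench; z points out of the face, 45 degrees up and towards the robot; y along the card's width.
- mandrel: Bystander: upright wooden cylinder 54 mm across, 120 mm tall; origin at its foot. Leave alone.
- mallet: Bystander: hammer lying at the back of the bench; origin at its underside. Leave alone.
- block: Bystander: wooden block 120 x 80 x 50 mm at the left; origin at its underside. Leave alone.
Not all that is in view belongs to the job. What is shaped like the bush_c but red is not meant.

How it is judged:
By the outcome, as a careful person would: the job done as asked, in the order asked, and still so for the second after the job is handed in, with the robot touching nothing.
Of bush_a, bush_b, bush_c, bush_d only 2 to 4 are there at a start; the rules pass over those that are not, and their reading is None.
At some moment in a run one of bush_a, bush_b, bush_c, bush_d, scanner may be knocked a few centimetres aside while the robot is not near it.
It also fails if it takes over 210 s, if anything falls off the work surface, if the arm or the gripper's body presses on something with over 40 N, if the wrist force passes 120 N, or if a joint passes its speed limit or range.

## Working session

There is one attempt and no reset: what is moved stays moved. The work goes in short steps, Python scripts to look and compute and a tool call to move; the robot and the scene stay as the last step left them, time stands still between calls to the robot, and variables do not carry over. Pictures are saved under pics/ and viewed, at most 14 in all, crops included, and the job is handed in when it is done.

Besides the shell and the picture viewer there is one more tool, called after "Emit:" as name(argument=value, ...), one argument or row to a line, values as JSON. move_arm: Moves the arm, as the interface text tells. Shift numbers are shares of 0.02 m and turn numbers shares of 6 degrees, none past 1 either way. Its arguments: {"type":"object","properties":{"plan":{"type":"array"},"grip_force":{"type":"number"}},"required":["plan"]}

```bash
ls; mkdir -p pics; python3 - <<'E'
from workcell import observe, grab_frame
import cv2
for n in("side","top"):
    f=grab_frame(n); cv2.imwrite(f"pics/{n}0.png",f["color"][:,:,::-1]); print(n,f["intrinsics"],f["position"],f["orientation"])
print(observe())
E
```

```text
pics
side [[522.92048436   0.         322.58766313]
 [  0.         522.92048436 239.39194846]
 [  0.           0.           1.        ]] [-0.11697673 -0.63514604  0.82339284] [-2.22835733 -0.0090943  -0.76418003]
top [[454.77257018   0.         330.92465679]
 [  0.         454.77257018 237.07102255]
 [  0.           0.           1.        ]] [0.34704325 0.04198476 1.14985478] [-2.94547654  0.00555934 -1.56724576]
{'clock': 0.1, 'qpos': array([-1.18519955,  0.52194165, -0.03632252,  1.59990633,  0.02120178,
        1.02106211, -0.11279195]), 'qd': array([-7.00190173e-04, -8.62649148e-04,  1.95856492e-03, -2.92704188e-04,
        1.89130867e-04, -6.03821245e-04, -3.94394643e-05]), 'joint_efforts': array([ 3.50495349e-03, -9.28492928e+01,  1.98413908e+00, -3.70522034e+01,
        1.81417912e-02,  5.26213393e-03,  1.01895982e-04]), 'position': array([0.27501232, 0.56091036, 0.19640729]), 'tool_rot': array([-3.14066254e+00,  6.62702562e-05,  2.68578885e+00]), 'force': array([-0.10181985, -0.75875853, -0.5944992 ]), 'moment': array([ 0.05745483,  0.01388564, -0.09394253]), 'finger_force': 0.0, 'grip_width': 0.08594777851453607}
```

View pics/top0.png

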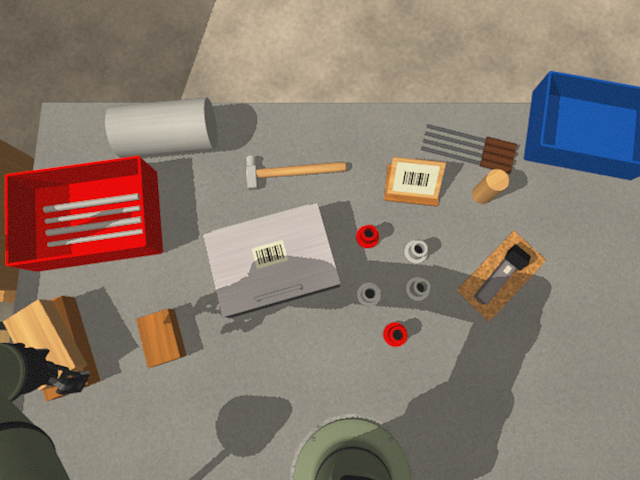

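View pics/side0.png

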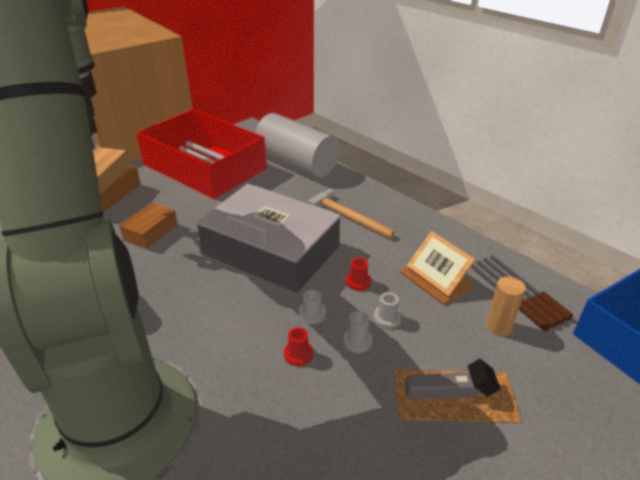

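```bash
cat > h.py <<'E'
import numpy as np, cv2
from scipy.spatial.transform import Rotation as R
from workcell import observe, grab_frame
def cam(f):
    return np.array(f["intrinsics"]),np.array(f["position"]),R.from_euler('xyz',f["orientation"]).as_matrix()
def ray(f,uv):
    K,p,M=cam(f); d=M@np.linalg.solve(K,[uv[0],uv[1],1.]); return p,d/np.linalg.norm(d)
def onz(f,uv,z):
    p,d=ray(f,uv); return p+d*(z-p[2])/d[2]
def tri(f1,u1,f2,u2):
    p,d=ray(f1,u1);q,e=ray(f2,u2)
    s=np.linalg.lstsq(np.c_[d,-e],q-p,rcond=None)[0]
    a=p+s[0]*d;b=q+s[1]*e; return (a+b)/2,np.linalg.norm(a-b)
def proj(f,X):
    K,p,M=cam(f); c=K@(M.T@(np.array(X)-p)); return c[:2]/c[2]
def load():
    import pickle; return pickle.load(open('fr.pkl','rb'))
E
python3 - <<'E'
from h import *
import pickle
t=grab_frame("top");s=grab_frame("side")
pickle.dump((t,s),open('fr.pkl','wb'))
T=t["color"][:,:,::-1];S=s["color"][:,:,::-1]
a=cv2.resize(T[215:365,340:540],(800,600),interpolation=cv2.INTER_CUBIC)
b=cv2.resize(S[250:375,275:425],(720,600),interpolation=cv2.INTER_CUBIC)
cv2.imwrite("pics/c1.png",a)
cv2.imwrite("pics/c2.png",b)
c=cv2.resize(T[190:330,190:350],(686,600),interpolation=cv2.INTER_CUBIC)
cv2.imwrite("pics/c3.png",c)
E
```

```text
(no output)
```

View pics/c1.png

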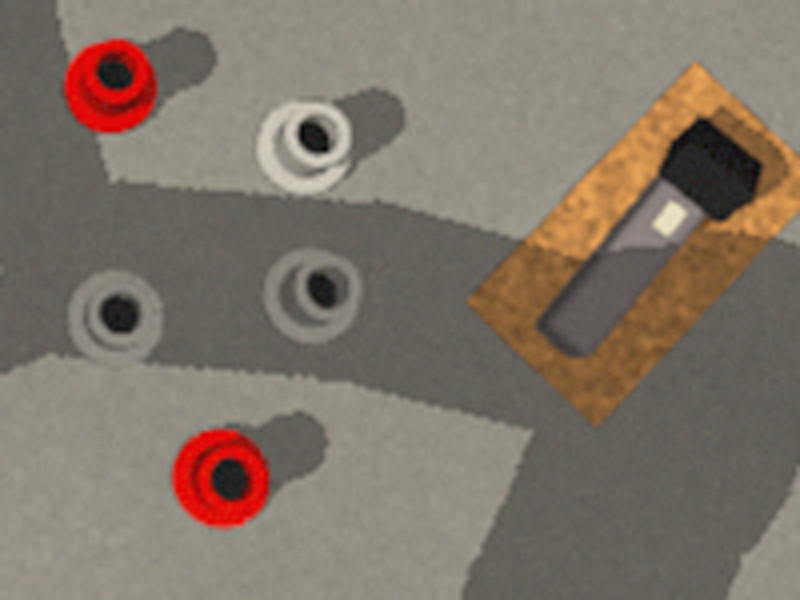

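View pics/c2.png

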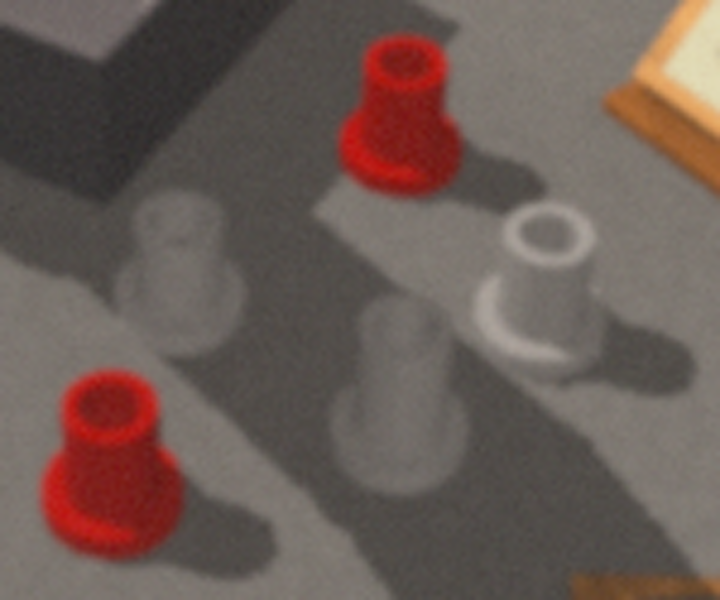

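View pics/c3.png

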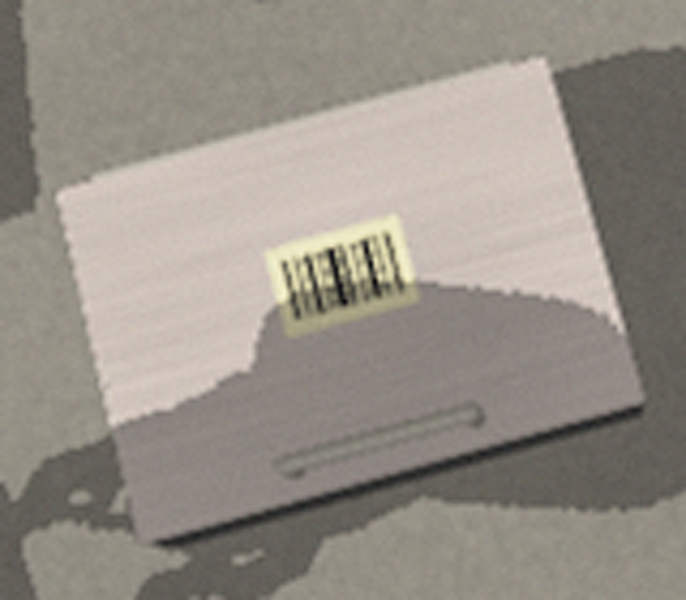

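```bash
python3 - <<'E'
from h import *
np.set_printoptions(precision=4,suppress=True)
t,s=load()
c1=lambda x,y:(340+(x+.5)/4-.5,215+(y+.5)/4-.5)
c2=lambda x,y:(275+(x+.5)/4.8-.5,250+(y+.5)/4.8-.5)
k=4.2875
c3=lambda x,y:(190+(x+.5)/k-.5,190+(y+.5)/k-.5)
for fl,top,sd in(((304,147),(316,137),(550,235)),((116,317),(120,314),(181,222)),((313,296),(322,290),(405,318))):
    print("bush",onz(t,c1(*fl),.01),tri(t,c1(*top),s,c2(*sd)))
C=[onz(t,c3(*p),.098) for p in((58,190),(548,58),(643,403),(145,543))]
for c in C: print("lid",c)
yl=(C[0]-C[1])+(C[3]-C[2]); print("sizes",np.linalg.norm(C[0]-C[1]),np.linalg.norm(C[2]-C[3]),np.linalg.norm(C[0]-C[3]),np.linalg.norm(C[1]-C[2]), "yaw by y",np.arctan2(-yl[0],yl[1]))
xl=C[0]+C[1]-C[2]-C[3]; print("yaw by x",np.arctan2(xl[1],xl[0]),"centre",np.mean(C,0))
B=[onz(t,c3(*p),.134) for p in((280,468),(478,412))]; print("bar",B,np.mean(B,0))
# label
def comp(f,m,box):
    return None
hsv=cv2.cvtColor(t["color"],cv2.COLOR_RGB2HSV)
L=[onz(t,c3(*p),.099) for p in((265,252),(399,214),(420,298),(289,337))]; print("label",np.mean(L,0))
M=[onz(t,p,.004) for p in(c1(697,62),c1(470,300),c1(597,427),(546,258))]
for m in M: print("mat",m)
S=[onz(t,c1(*p),.036) for p in((562,338),(683,195))]; d=S[1]-S[0];print("scan",S,np.arctan2(d[1],d[0]))
f=t
for n,f in(("t",t),("s",s)):
    hsv=cv2.cvtColor(f["color"],cv2.COLOR_RGB2HSV)
    # orange cork
    m=cv2.inRange(hsv,(8,90,40),(22,255,255)); 
    b=(430,220,130,110) if n=="t" else (380,350,160,90)
    mm=np.zeros_like(m);mm[b[1]:b[1]+b[3],b[0]:b[0]+b[2]]=m[b[1]:b[1]+b[3],b[0]:b[0]+b[2]]
    r=cv2.minAreaRect(cv2.findNonZero(mm)); print(n,"mat rect",r, [onz(f,p,.004) for p in cv2.boxPoints(r)] if n=="t" else "")
    m=cv2.inRange(hsv,(18,20,120),(40,120,255))
    k2,_,st,ce=cv2.connectedComponentsWithStats(m)
    for i in range(1,k2):
        if st[i,4]>80: print(n,"cream",ce[i],st[i])
E
```

```text
bush [ 0.537  -0.1659  0.01  ] (array([ 0.5357, -0.1651,  0.0572]), np.float64(0.0009845917391956486))
bush [ 0.4294 -0.0454  0.01  ] (array([ 0.4283, -0.0447,  0.0516]), np.float64(0.00032537920080764736))
bush [ 0.4428 -0.1684  0.01  ] (array([ 0.4424, -0.1636,  0.0705]), np.float64(0.0028753693026495296))
lid [0.5628 0.3508 0.098 ]
lid [0.6387 0.0812 0.098 ]
lid [0.4464 0.0282 0.098 ]
lid [0.3711 0.2932 0.098 ]
sizes 0.2801304786202287 0.2755546148212069 0.20016435747128333 0.19950406545145824 yaw by y 0.27550874107751844
yaw by x 0.280399508494129 centre [0.5048 0.1884 0.098 ]
bar [array([0.4088, 0.2166, 0.134 ]), array([0.4381, 0.1145, 0.134 ])] [0.4234 0.1655 0.134 ]
label [0.5156 0.1918 0.099 ]
mat [ 0.594  -0.4211  0.004 ]
mat [ 0.4411 -0.2678  0.004 ]
mat [ 0.3631 -0.3422  0.004 ]
mat [ 0.5218 -0.4971  0.004 ]
scan [array([ 0.4157, -0.3137,  0.036 ]), array([ 0.5033, -0.3933,  0.036 ])] -0.7374911261249287
t mat rect ((501.07061767578125, 275.3311767578125), (45.44824981689453, 84.4283676147461), 43.2642936706543) [array([ 0.4389, -0.2638,  0.004 ]), array([ 0.5969, -0.4203,
[... 276 characters left out ...]
543 ] [ 45 194  93  17 337]
t cream [ 74.4433 216.7732] [ 53 212  46  10  97]
t cream [111.1292 223.3427] [ 77 218  63  12 178]
t cream [101.3418 236.7152] [ 63 230  78  14 158]
t cream [269.3399 253.7225] [251 240  38  30 609]
t cream [417.2157 288.7549] [406 277  24  24 204]
t cream [277.7613 292.1355] [254 284  47  16 155]
t cream [  5.8739 310.1345] [  0 303  14  17 119]
s mat rect ((457.5065612792969, 395.75018310546875), (128.323974609375, 50.66666793823242), 1.5074357986450195) 
s cream [272.6151 215.0264] [254 207  36  18 265]
s cream [439.6076 262.2429] [ 413  238   54   51 1412]
s cream [  1.9756 252.6951] [  0 243   6  21  82]
s cream [ 57.5635 455.4134] [  30  405   88   75 2252]
```

```bash
cat >> h.py <<'E'
C0=np.array([.505,.188,0]);YAW=.278
CM=R.from_euler('z',YAW).as_matrix()
def case(x,y,z): return C0+CM@np.array([x,y,z])
def go(target,psi=None,n=None):
    "shift rows (tool axes, as sums of shares) and turn still needed to reach target"
    o=observe(); M=R.from_euler('xyz',o["tool_rot"])
    G=R.from_euler('xyz',[np.pi,0,psi]) if psi is not None else M
    rv=(M.inv()*G).as_rotvec(); d=np.array(target)-o["position"]
    print("pos",o["position"].round(4),"rot",o["tool_rot"].round(3),"w",round(o["grip_width"],4),"F",o["force"].round(1),"q",o["qpos"].round(2))
    print("turn shares",np.round(rv/np.radians(6),2),"| shift shares after turn",np.round(G.inv().apply(d)/.02,2))
def holes():
    f=grab_frame("top"); g=f["color"].max(2)
    m=(g<50).astype(np.uint8); n,_,st,ce=cv2.connectedComponentsWithStats(m)
    for i in range(1,n):
        if 15<st[i,4]<900 and st[i,2]<60: print("dark",ce[i].round(1),st[i,4],onz(f,ce[i],.06).round(4))
    return f
E
python3 - <<'E'
from h import *
t,s=load()
go(case(-.085,0,.20),case(0,0,0)[0]*0+1.849)
holes()
print(case(-.085,0,.134), tri(t,(415.4,178),s,(439.6,262.2)))
E
```

```text
pos [0.2751 0.561  0.1966] rot [-3.141  0.     2.686] w 0.0854 F [-0.2  0.1 -0.5] q [-1.19  0.52 -0.04  1.6   0.02  1.02 -0.11]
turn shares [-0.01  0.    7.99] | shift shares after turn [-21.09   1.68  -0.17]
dark [368.4 233.4] 40 [ 0.573  -0.0427  0.06  ]
dark [517.4 257. ] 374 [ 0.5155 -0.402   0.06  ]
dark [418. 249.] 39 [ 0.5345 -0.1627  0.06  ]
dark [310.7 293.1] 69 [0.4271 0.0966 0.06  ]
dark [420.1 287.3] 41 [ 0.4418 -0.1645  0.06  ]
dark [369.4 293.2] 57 [ 0.4274 -0.0433  0.06  ]
dark [251.2 310.1] 57 [0.3867 0.2372 0.06  ]
dark [  1.5 325.5] 26 [0.3486 0.8261 0.06  ]
dark [396.9 334.2] 55 [ 0.3319 -0.1066  0.06  ]
dark [ 21.3 427. ] 294 [0.1233 0.7483 0.06  ]
dark [354.1 477.5] 121 [ 0.0218 -0.0044  0.06  ]
[0.42326347 0.1646732  0.134     ] (array([ 0.71747037, -0.16354974,  0.05116545]), np.float64(0.0011458373948149872))
```

Emit:
move_arm(
  plan=[
    [[0, 0, 0, 0, 0, 1, 0], [0, 0, 0, 0, 0, 1, 0], [0, 0, 0, 0, 0, 1, 0], [0, 0, 0, 0, 0, 1, 0], [0, 0, 0, 0, 0, 1, 0], [0, 0, 0, 0, 0, 1, 0], [0, 0, 0, 0, 0, 1, 0], [0, 0, 0, 0, 0, 1, 0], [-0.5, 0, 0, 0, 0, 0, 0], [-0.6, 0, 0, 0, 0, 0, 0]],
  ],
  grip_force=60,
)

```text
clock: 1.25
position: [0.2812, 0.5392, 0.1966]
tool_rot: [-3.141, 0.001, 1.852]
force: [-0.5, 0.2, 0.0]
grip_width: 0.0429
finger_force: 0.0
```

Emit:
move_arm(
  plan=[
    [[-1, 0.1, 0, 0, 0, 0, 0], [-1, 0.1, 0, 0, 0, 0, 0], [-1, 0.1, 0, 0, 0, 0, 0], [-1, 0.1, 0, 0, 0, 0, 0], [-1, 0.1, 0, 0, 0, 0, 0], [-1, 0.1, 0, 0, 0, 0, 0], [-1, 0.1, 0, 0, 0, 0, 0], [-1, 0.1, 0, 0, 0, 0, 0], [-1, 0.1, 0, 0, 0, 0, 0], [-1, 0.1, 0, 0, 0, 0, 0]],
  ],
)

```text
clock: 2.25
position: [0.3556, 0.3514, 0.1969]
tool_rot: [3.142, 0.0, 1.849]
force: [0.6, 0.4, -0.1]
grip_width: 0.0422
finger_force: 0.0
```

Emit:
move_arm(
  plan=[
    [[-1, 0.1, 0, 0, 0, 0, 0], [-1, 0.1, 0, 0, 0, 0, 0], [-1, 0.1, 0, 0, 0, 0, 0], [-1, 0.1, 0, 0, 0, 0, 0], [-1, 0.1, 0, 0, 0, 0, 0], [-1, 0.1, 0, 0, 0, 0, 0], [-1, 0.1, 0, 0, 0, 0, 0], [-1, 0, 0, 0, 0, 0, 0], [-1, 0, 0, 0, 0, 0, 0], [-1, 0, 0, 0, 0, 0, 0]],
  ],
)

```text
clock: 3.25
position: [0.4233, 0.1629, 0.1969]
tool_rot: [3.141, -0.0, 1.849]
force: [0.1, 0.8, -0.3]
grip_width: 0.0427
finger_force: 0.0
```

```bash
python3 - <<'E'
from h import *
go(case(-.085,0,.115),1.849)
E
```

```text
pos [0.4233 0.1629 0.1969] rot [ 3.141 -0.     1.849] w 0.0427 F [ 0.1  0.8 -0.3] q [-0.74  0.26  0.3   2.04 -0.1   0.85 -0.11]
turn shares [ 0. -0. -0.] | shift shares after turn [0.08 0.02 4.1 ]
```

Emit:
move_arm(
  plan=[
    [[0, 0, 1, 0, 0, 0, 0], [0, 0, 1, 0, 0, 0, 0], [0, 0, 1, 0, 0, 0, 0], [0, 0, 0.7, 0, 0, 0, 0], [0, 0, 0.4, 0, 0, 0, 0], [0, 0, 0, 0, 0, 0, -0.5], [0, 0, 0, 0, 0, 0, -1], [0, 0, 0, 0, 0, 0, -1], [0, 0, 0, 0, 0, 0, -1], [0, 0, 0, 0, 0, 0, -1]],
  ],
)

```text
clock: 4.25
position: [0.4235, 0.1647, 0.1152]
tool_rot: [3.141, -0.0, 1.848]
force: [0.5, -0.2, 0.6]
grip_width: 0.0001
finger_force: 0.0
```

```bash
python3 - <<'E'
from h import *
go(case(-.085,0,.115),1.849)
print(observe()["finger_force"])
Rr=np.hypot(.185,.044);ph=np.arctan2(.044,.185)
th=np.r_[np.linspace(0,1.6,21)]
P=np.c_[-Rr*np.cos(th+ph),Rr*np.sin(th+ph)]
D=np.diff(P,axis=0)/.02
for a,d in zip(th[1:],D): print(round(a,2),d.round(2)) # case x = tool y ; z up = -tool z
E
```

```text
pos [0.4235 0.1647 0.1152] rot [ 3.141 -0.     1.848] w 0.0001 F [ 0.5 -0.2  0.6] q [-0.71  0.39  0.26  2.12 -0.16  0.64 -0.06]
turn shares [ 0.01 -0.   -0.01] | shift shares after turn [-0.   -0.01  0.01]
0.0
0.08 [0.21 0.73]
0.16 [0.26 0.71]
0.24 [0.32 0.69]
0.32 [0.37 0.66]
0.4 [0.43 0.63]
0.48 [0.47 0.59]
0.56 [0.52 0.55]
0.64 [0.56 0.51]
0.72 [0.6  0.46]
0.8 [0.64 0.42]
0.88 [0.67 0.36]
0.96 [0.7  0.31]
1.04 [0.72 0.25]
1.12 [0.74 0.19]
1.2 [0.75 0.13]
1.28 [0.76 0.07]
1.36 [0.76 0.01]
1.44 [ 0.76 -0.05]
1.52 [ 0.75 -0.11]
1.6 [ 0.74 -0.17]
```

```bash
python3 - <<'E'
from h import *
t=grab_frame("top");s=grab_frame("side")
a=cv2.resize(t["color"][220:340,220:360],(700,600),interpolation=cv2.INTER_CUBIC)
cv2.imwrite("pics/d1.png",a[:,:,::-1])
print([proj(f,observe()["position"]) for f in(t,s)])
t0,s0=load()
# bar ends in original side view
b=cv2.resize(s0["color"][175:295,190:350],(800,600),interpolation=cv2.INTER_CUBIC);cv2.imwrite("pics/d2.png",b[:,:,::-1])
E
```

```text
[array([279.44110756, 292.87798198]), array([247.67441071, 229.67187   ])]
```

View pics/d1.png

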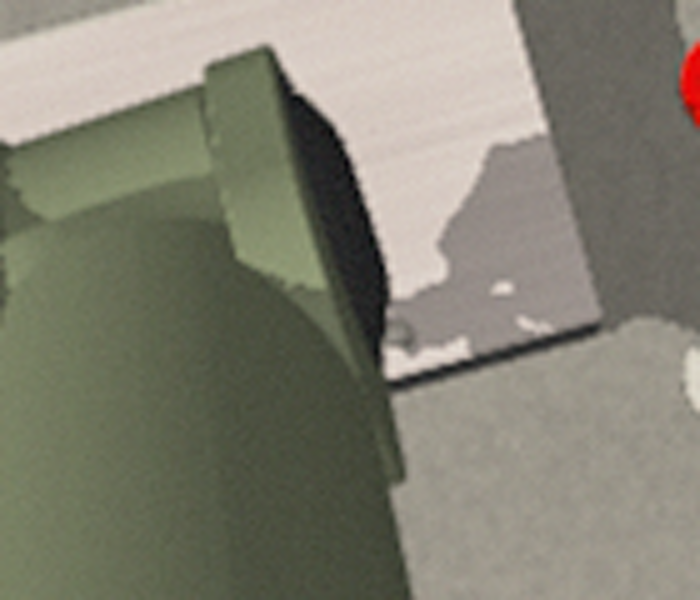

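View pics/d2.png

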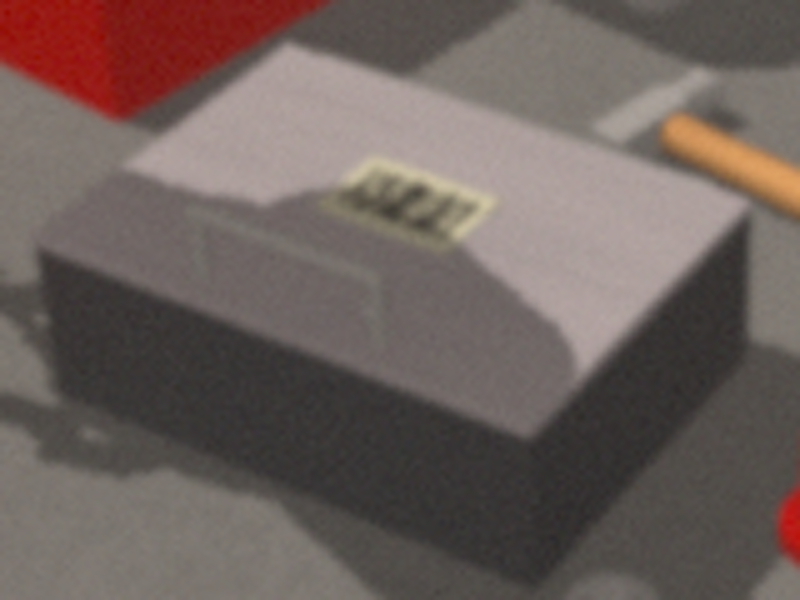

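```bash
python3 - <<'E'
from h import *
t,s=load();k=4.2875
c3=lambda x,y:(190+(x+.5)/k-.5,190+(y+.5)/k-.5)
d2=lambda x,y:(190+(x+.5)/5-.5,175+(y+.5)/5-.5)
P=[]
for a,b in(((280,468),(190,212)),((478,412),(378,272))):
    p,e=tri(t,c3(*a),s,d2(*b));P.append(p);print(p,e)
print(np.mean(P,0), CM.T@(np.mean(P,0)-C0))
X=[tri(t,c3(*a),s,d2(*b)) for a,b in(((548,58),(748,205)),((58,190),(290,42)),((643,403),(530,437)),((145,543),(40,248)))]
for x in X: print("corner",x)
print("lab",tri(t,(269.3,253.5),s,d2(412,203)))
E
```

```text
[0.4085345  0.21756096 0.13011642] 0.0012026378424861458
[0.43694282 0.11482503 0.1372345 ] 0.0020005803989389475
[0.42273866 0.16619299 0.13367546] [-0.08508758  0.00160547  0.13367546]
corner (array([0.63842124, 0.08246574, 0.09359475]), np.float64(0.0037219106896690716))
corner (array([0.56333974, 0.35128082, 0.09614866]), np.float64(0.000321376953791923))
corner (array([0.4470334 , 0.02816077, 0.08971643]), np.float64(0.00035171254349927804))
corner (array([0.37140979, 0.29598094, 0.0864754 ]), np.float64(4.793451958094817e-05))
lab (array([0.5167054 , 0.1931657 , 0.09585142]), np.float64(8.718978688824786e-05))
```

```bash
python3 - <<'E'
from h import *
s=grab_frame("side")
b=cv2.resize(s["color"][130:280,150:350],(800,600),interpolation=cv2.INTER_CUBIC);cv2.imwrite("pics/d3.png",b[:,:,::-1])
E
```

```text
(no output)
```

View pics/d3.png

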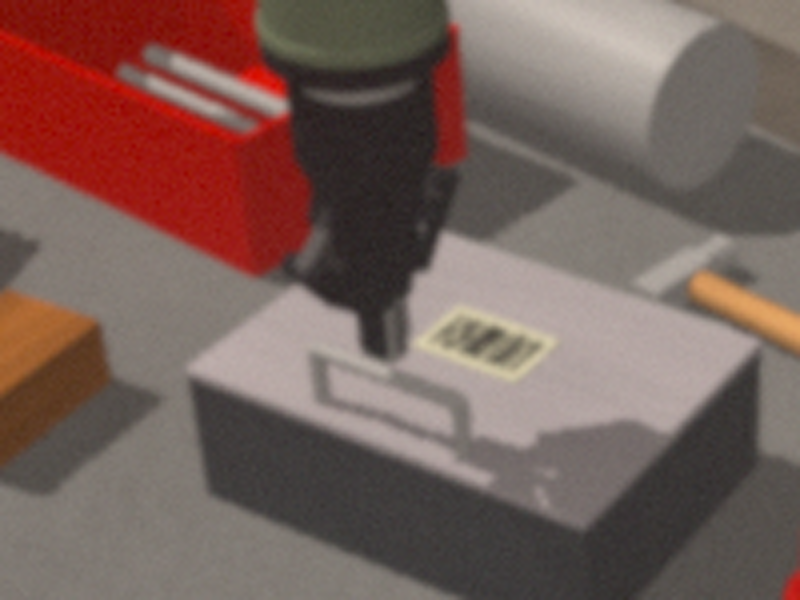

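```bash
python3 - <<'E'
from h import *
s=grab_frame("side")
for z in(.098,.115,.13,.14,.15):
    p=onz(s,(248.6,219.),z); print(z,p, CM.T@(p-C0), CM.T@(observe()["position"]-C0))
E
```

```text
0.098 [0.46402814 0.21657097 0.098     ] [-0.03155798  0.03871805  0.098     ] [-8.49131579e-02 -4.34627178e-05  1.15002500e-01]
0.115 [0.45041195 0.19661049 0.115     ] [-0.05012921  0.02326066  0.115     ] [-8.49131579e-02 -4.34627178e-05  1.15002500e-01]
0.13 [0.43839767 0.1789983  0.13      ] [-0.06651558  0.00962179  0.13      ] [-8.49131579e-02 -4.34627178e-05  1.15002500e-01]
0.14 [0.43038815 0.16725684 0.14      ] [-0.07743983  0.0005292   0.14      ] [-8.49131579e-02 -4.34627178e-05  1.15002500e-01]
0.15 [0.42237863 0.15551538 0.15      ] [-0.08836407 -0.00856338  0.15      ] [-8.49131579e-02 -4.34627178e-05  1.15002500e-01]
```

Emit:
move_arm(
  plan=[
    [[0, 0, -0.5, 0, 0, 0, -1], [0, 0, -0.5, 0, 0, 0, 0], [0, 0, 0, 0, 0, 0, 0], [0, 0, 0, 0, 0, 0, 0], [0, 0, 0, 0, 0, 0, 0], [0, 0, 0.5, 0, 0, 0, 0], [0, 0, 0.5, 0, 0, 0, 0], [0, 0, 0.3, 0, 0, 0, 0], [0, 0, 0.2, 0, 0, 0, 0], [0, 0, 0.2, 0, 0, 0, 0]],
  ],
)

```text
clock: 5.45
position: [0.4232, 0.1645, 0.1003]
tool_rot: [-3.141, 0.0, 1.848]
force: [0.3, 0.1, -0.5]
grip_width: 0.0429
finger_force: 0.0
```

Emit:
move_arm(
  plan=[
    [[0, 0, 0, 0, 0, 0, -1], [0, 0, 0, 0, 0, 0, -1], [0, 0, 0, 0, 0, 0, -1], [0, 0, 0, 0, 0, 0, -1], [0, 0, 0, 0, 0, 0, -1], [0, 0, 0, 0, 0, 0, -1], [0, 0, 0, 0, 0, 0, -1], [0, 0, 0, 0, 0, 0, -1], [0, 0, 0, 0, 0, 0, -1], [0, 0, 0, 0, 0, 0, -1]],
  ],
)

```text
clock: 6.45
position: [0.425, 0.1651, 0.1015]
tool_rot: [3.138, -0.0, 1.848]
force: [8.4, 1.5, -5.0]
grip_width: 0.0042
finger_force: 52.9
```

Emit:
move_arm(
  plan=[
    [[0, 0, 0, 0, 0, 0, 0], [0, 0, 0, 0, 0, 0, 0], [0, 0, 0, 0, 0, 0, 0], [0, 0, 0, 0, 0, 0, 0], [0, 0, 0.4, 0, 0, 0, 0], [0, 0, 0.4, 0, 0, 0, 0], [0, 0, 0.2, 0, 0, 0, 0], [0, 0, 0, 0, 0, 0, 0], [0, 0, 0, 0, 0, 0, 0], [0, 0, 0, 0, 0, 0, 0]],
  ],
)

```text
clock: 7.45
position: [0.4234, 0.1646, 0.081]
tool_rot: [3.141, -0.0, 1.848]
force: [-0.6, -0.5, 0.8]
grip_width: 0.0424
finger_force: 0.0
```

```bash
python3 - <<'E'
from h import *
go(case(-.085,0,.115),1.849)
s=grab_frame("side")
b=cv2.resize(s["color"][130:280,150:350],(800,600),interpolation=cv2.INTER_CUBIC);cv2.imwrite("pics/d4.png",b[:,:,::-1])
E
```

```text
pos [0.4234 0.1646 0.081 ] rot [ 3.141 -0.     1.848] w 0.0424 F [-0.6 -0.5  0.8] q [-0.68  0.45  0.23  2.15 -0.19  0.56 -0.03]
turn shares [ 0.   -0.   -0.01] | shift shares after turn [ 0.   -0.01 -1.7 ]
```

View pics/d4.png

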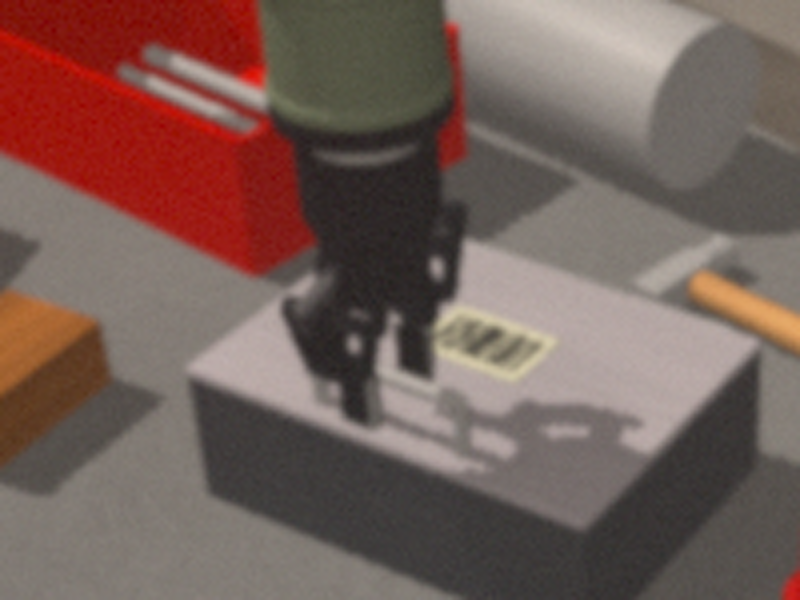

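Emit:
move_arm(
  plan=[
    [[0, 0, -0.3, 0, 0, 0, 0], [0, 0, 0, 0, 0, 0, -1], [0, 0, 0, 0, 0, 0, -1], [0, 0, 0, 0, 0, 0, -1], [0, 0, 0, 0, 0, 0, -1], [0, 0, 0, 0, 0, 0, -1], [0, 0, 0, 0, 0, 0, -1], [0, 0, 0, 0, 0, 0, -1], [0, 0, 0, 0, 0, 0, -1], [0, 0, 0, 0, 0, 0, -1]],
  ],
)

```text
clock: 8.5
position: [0.4251, 0.1652, 0.0874]
tool_rot: [3.138, -0.0, 1.848]
force: [7.1, 0.9, 2.3]
grip_width: 0.0079
finger_force: 58.6
```

Emit:
move_arm(
  plan=[
    [[0, 0.2, -0.73, 0, 0, 0, -1], [0, 0.26, -0.71, 0, 0, 0, -1], [0, 0.32, -0.69, 0, 0, 0, -1], [0, 0.37, -0.66, 0, 0, 0, -1], [0, 0.43, -0.63, 0, 0, 0, -1], [0, 0.47, -0.59, 0, 0, 0, -1], [0, 0.52, -0.55, 0, 0, 0, -1], [0, 0.56, -0.51, 0, 0, 0, -1], [0, 0.6, -0.46, 0, 0, 0, -1], [0, 0.64, -0.42, 0, 0, 0, -1]],
  ],
)

```text
clock: 9.5
position: [0.5055, 0.1883, 0.2065]
tool_rot: [-3.137, -0.001, 1.848]
force: [-17.8, -3.3, 20.5]
grip_width: 0.0077
finger_force: 62.1
```

```bash
python3 - <<'E'
from h import *
go(case(-.085,0,.115),1.849)
o=observe();p=CM.T@(o["position"]-C0)-[.1,0,.09]; print(p, o["finger_force"], "expected bar", -.1902*np.cos(.8+.2335),.1902*np.sin(.8+.2335))
E
```

```text
pos [0.5055 0.1883 0.2065] rot [-3.137e+00 -1.000e-03  1.848e+00] w 0.0077 F [-17.8  -3.3  20.5] q [-0.69  0.39  0.3   1.82 -0.14  0.95 -0.05]
turn shares [-0.04 -0.01 -0.01] | shift shares after turn [-0.   -4.28  4.57]
[-9.94605726e-02  1.06650653e-04  1.16470704e-01] 62.06512212753296 expected bar -0.09734724179089746 0.16339998321818933
```

Emit:
move_arm(
  plan=[
    [[0, 0.6, -0.45, 0, 0, 0, -1], [0, 0.68, -0.35, 0, 0, 0, -1], [0, 0.72, -0.25, 0, 0, 0, -1], [0, 0.74, -0.19, 0, 0, 0, -1], [0, 0.75, -0.13, 0, 0, 0, -1], [0, 0.76, -0.07, 0, 0, 0, -1], [0, 0.76, 0, 0, 0, 0, -1], [0, 0.76, 0.05, 0, 0, 0, -1], [0, 0.5, 0.07, 0, 0, 0, -1], [0, 0.25, 0.04, 0, 0, 0, -1]],
  ],
)

```text
clock: 10.5
position: [0.6338, 0.2251, 0.2323]
tool_rot: [3.14, -0.001, 1.848]
force: [-2.0, 2.7, 12.7]
grip_width: 0.007
finger_force: 64.7
```

Emit:
move_arm(
  plan=[
    [[0, 0, 0, 0, 0, 0, -1], [0, 0, 0, 0, 0, 0, -0.25], [0, 0, 0, 0, 0, 0, -0.25], [0, 0, 0, 0, 0, 0, -0.25], [0, 0, 0, 0, 0, 0, -0.25], [0, 0, 0, 0, 0, 0, -0.25], [0, 0, -0.3, 0, 0, 0, -0.25], [0, 0, -0.6, 0, 0, 0, -0.25], [0, 0, -1, 0, 0, 0, -0.25], [0, 0, -1, 0, 0, 0, -0.25]],
  ],
)

```text
clock: 11.5
position: [0.6329, 0.2241, 0.2912]
tool_rot: [3.141, 0.0, 1.848]
force: [0.7, 0.0, -0.5]
grip_width: 0.0319
finger_force: 0.0
```

```bash
python3 - <<'E'
from h import *
go([.429,-.046,.18],1.849)
E
```

```text
pos [0.6329 0.2241 0.2912] rot [3.141 0.    1.848] w 0.0319 F [ 0.7  0.  -0.5] q [-0.62  0.54  0.31  1.36 -0.17  1.27 -0.02]
turn shares [ 0.    0.   -0.01] | shift shares after turn [-10.19 -13.51   5.56]
```

Emit:
move_arm(
  plan=[
    [[0, 0, -1, 0, 0, 0, 0], [0, -0.5, -0.2, 0, 0, 0, 0.5], [-0.2, -1, 0, 0, 0, 0, 0.5], [-1, -1, 0, 0, 0, 0, 0.5], [-1, -1, 0, 0, 0, 0, 0.5], [-1, -1, 0, 0, 0, 0, 0.5], [-1, -1, 0, 0, 0, 0, 0.5], [-1, -1, 0, 0, 0, 0, 0.5], [-1, -1, 0, 0, 0, 0, 0.5], [-1, -1, 0, 0, 0, 0, 0.5]],
  ],
)

```text
clock: 12.5
position: [0.5076, 0.0381, 0.3138]
tool_rot: [3.141, -0.0, 1.848]
force: [0.2, -0.4, 0.5]
grip_width: 0.0639
finger_force: 0.0
```

```bash
python3 - <<'E'
from h import *
f=holes()
go([.4285,-.045,.1],1.849)
E
```

```text
dark [396.4 162.9] 86 [ 0.7547 -0.1156  0.06  ]
dark [215.  257.7] 151 [0.5118 0.3298 0.06  ]
dark [517.4 257. ] 366 [ 0.5157 -0.4021  0.06  ]
dark [418.1 248.9] 38 [ 0.5347 -0.1629  0.06  ]
dark [223.8 294.6] 139 [0.423  0.3041 0.06  ]
dark [420.  287.1] 35 [ 0.4421 -0.1644  0.06  ]
dark [  1.5 325.5] 23 [0.3488 0.8262 0.06  ]
pos [0.506  0.0338 0.3142] rot [-3.142e+00  1.000e-03  1.844e+00] w 0.0642 F [ 1.9 -5.9  1.9] q [-0.49  0.23  0.38  1.76 -0.09  1.17  0.18]
turn shares [-0.    0.01 -0.05] | shift shares after turn [-2.73 -4.81 10.71]
```

Emit:
move_arm(
  plan=[
    [[-0.54, -0.96, 1, 0, 0, 0, 0.5], [-0.54, -0.96, 1, 0, 0, 0, 0.5], [-0.54, -0.96, 1, 0, 0, 0, 0.5], [-0.54, -0.96, 1, 0, 0, 0, 0.5], [-0.54, -0.96, 1, 0, 0, 0, 0.5], [0, 0, 1, 0, 0, 0, 0.5], [0, 0, 1, 0, 0, 0, 0.5], [0, 0, 1, 0, 0, 0, 0.5], [0, 0, 0, 0, 0, 0, 0.5], [0, 0, 0, 0, 0, 0, 0.5]],
  ],
)

```text
clock: 13.55
position: [0.4311, -0.0391, 0.1541]
tool_rot: [-3.141, 0.0, 1.848]
force: [-0.3, 0.6, -0.5]
grip_width: 0.0643
finger_force: 0.0
```

```bash
python3 - <<'E'
from h import *
go([.4285,-.0447,-.006],1.849)
s=grab_frame("side"); b=cv2.resize(s["color"][190:350,230:430],(750,600),interpolation=cv2.INTER_CUBIC);cv2.imwrite("pics/e1.png",b[:,:,::-1])
E
```

```text
pos [ 0.4311 -0.0391  0.1541] rot [-3.141  0.     1.848] w 0.0643 F [-0.3  0.6 -0.5] q [-0.35  0.3   0.37  2.14 -0.16  0.73  0.4 ]
turn shares [-0.    0.   -0.01] | shift shares after turn [-0.23 -0.2   8.  ]
```

View pics/e1.png

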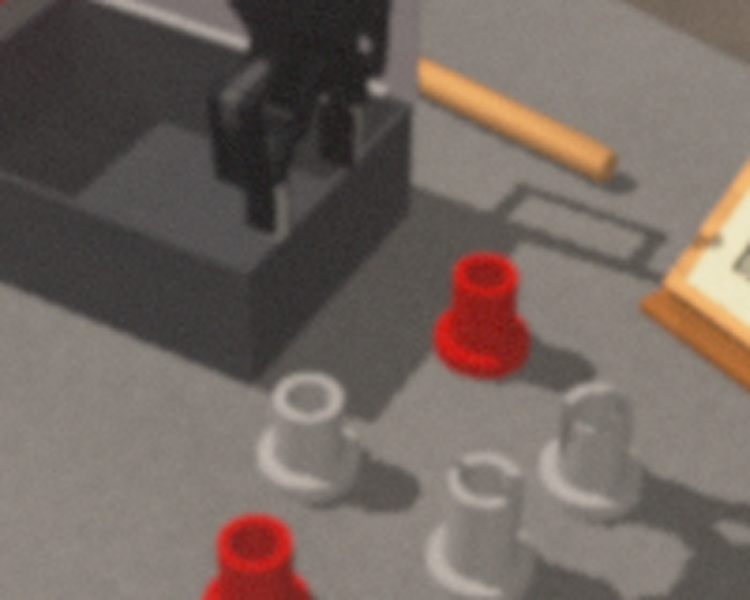

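Emit:
move_arm(
  plan=[
    [[-0.2, -0.2, 1, 0, 0, 0, 0.5], [0, 0, 1, 0, 0, 0, 0.5], [0, 0, 1, 0, 0, 0, 0.5], [0, 0, 1, 0, 0, 0, 0.5], [0, 0, 1, 0, 0, 0, 0.5], [0, 0, 1, 0, 0, 0, 0.5], [0, 0, 1, 0, 0, 0, 0.5], [0, 0, 0.6, 0, 0, 0, 0.5], [0, 0, 0.4, 0, 0, 0, 0.5], [0, 0, 0, 0, 0, 0, 0.5]],
  ],
)

```text
clock: 14.6
position: [0.4286, -0.0439, -0.0065]
tool_rot: [3.142, -0.0, 1.848]
force: [0.1, 0.6, 0.6]
grip_width: 0.0638
finger_force: 0.0
```

Emit:
move_arm(
  plan=[
    [[0, 0, 0, 0, 0, 0, -1], [0, 0, 0, 0, 0, 0, -1], [0, 0, 0, 0, 0, 0, -1], [0, 0, 0, 0, 0, 0, -1], [0, 0, 0, 0, 0, 0, -1], [0, 0, -0.2, 0, 0, 0, -1], [0, 0, -0.5, 0, 0, 0, -1], [0, 0, -1, 0, 0, 0, -1], [0, 0, -1, 0, 0, 0, -1], [0, 0, -1, 0, 0, 0, -1]],
  ],
)

```text
clock: 15.6
position: [0.4282, -0.044, 0.069]
tool_rot: [3.141, -0.0, 1.848]
force: [1.0, -0.4, -3.5]
grip_width: 0.0385
finger_force: 60.8
```

```bash
python3 - <<'E'
from h import *
go(case(-.03,.085,.16),1.849)
print(observe()["finger_force"])
E
```

```text
pos [ 0.4282 -0.044   0.069 ] rot [ 3.141 -0.     1.848] w 0.0385 F [ 1.  -0.4 -3.5] q [-0.27  0.46  0.3   2.21 -0.28  0.5   0.52]
turn shares [ 0.   -0.   -0.01] | shift shares after turn [14.35  5.38 -4.55]
60.77418565750122
```

Emit:
move_arm(
  plan=[
    [[0, 0, -1, 0, 0, 0, -1], [0, 0, -1, 0, 0, 0, -1], [0, 0, -1, 0, 0, 0, -1], [0.4, 0.2, -0.8, 0, 0, 0, -1], [0.95, 0.38, 0, 0, 0, 0, -1], [1, 0.4, 0, 0, 0, 0, -1], [1, 0.4, 0, 0, 0, 0, -1], [1, 0.4, 0, 0, 0, 0, -1], [1, 0.4, 0, 0, 0, 0, -1], [1, 0.4, 0, 0, 0, 0, -1]],
  ],
)

```text
clock: 16.6
position: [0.443, 0.0931, 0.1443]
tool_rot: [3.141, -0.0, 1.848]
force: [0.0, -0.5, -3.1]
grip_width: 0.0384
finger_force: 60.8
```

Emit:
move_arm(
  plan=[
    [[1, 0.4, 0, 0, 0, 0, -1], [1, 0.4, 0, 0, 0, 0, -1], [1, 0.4, 0, 0, 0, 0, -1], [1, 0.4, 0, 0, 0, 0, -1], [1, 0.4, 0, 0, 0, 0, -1], [1, 0.3, 0, 0, 0, 0, -1], [0.6, 0.1, 0, 0, 0, 0, -1], [0.4, 0, 0, 0, 0, 0, -1], [0, 0, 0, 0, 0, 0, -1], [0, 0, 0, 0, 0, 0, -1]],
  ],
)

```text
clock: 17.6
position: [0.451, 0.2392, 0.1437]
tool_rot: [-3.141, 0.0, 1.847]
force: [0.8, -1.0, -3.7]
grip_width: 0.0385
finger_force: 60.8
```

```bash
python3 - <<'E'
from h import *
go(case(-.03,.085,0),1.849)
print(observe()["finger_force"])
E
```

```text
pos [0.451  0.2392 0.1437] rot [-3.141  0.     1.847] w 0.0385 F [ 0.8 -1.  -3.7] q [-0.85  0.43  0.32  1.96 -0.19  0.77 -0.14]
turn shares [-0.    0.   -0.01] | shift shares after turn [1.05 0.39 7.18]
60.82183599472046
```

Emit:
move_arm(
  plan=[
    [[1, 0.4, 0, 0, 0, 0, -1], [0, 0, 1, 0, 0, 0, -1], [0, 0, 1, 0, 0, 0, -1], [0, 0, 1, 0, 0, 0, -1], [0, 0, 1, 0, 0, 0, -1], [0, 0, 1, 0, 0, 0, -1], [0, 0, 1, 0, 0, 0, -1], [0, 0, 0.6, 0, 0, 0, -1], [0, 0, 0.3, 0, 0, 0, -1], [0, 0, 0.15, 0, 0, 0, -1]],
  ],
)

```text
clock: 18.6
position: [0.4536, 0.2611, 0.0024]
tool_rot: [-3.142, 0.0, 1.847]
force: [0.5, -0.5, -2.9]
grip_width: 0.0385
finger_force: 60.9
```

Emit:
move_arm(
  plan=[
    [[0, 0, 0.08, 0, 0, 0, -1], [0, 0, 0.08, 0, 0, 0, -1], [0, 0, 0.05, 0, 0, 0, -1], [0, 0, 0.05, 0, 0, 0, -1], [0, 0, 0, 0, 0, 0, -1], [0, 0, 0, 0, 0, 0, -1], [0, 0, 0, 0, 0, 0, -1], [0, 0, 0, 0, 0, 0, -1], [0, 0, 0, 0, 0, 0, -1], [0, 0, 0, 0, 0, 0, -1]],
  ],
)

```text
clock: 19.6
position: [0.4538, 0.2618, -0.0005]
tool_rot: [3.14, -0.001, 1.848]
force: [-11.3, -5.7, 43.6]
grip_width: 0.0383
finger_force: 66.0
```

Emit:
move_arm(
  plan=[
    [[0, 0, -0.1, 0, 0, 0, -1], [0, 0, 0, 0, 0, 0, 0.4], [0, 0, 0, 0, 0, 0, 0.4], [0, 0, 0, 0, 0, 0, 0.4], [0, 0, 0, 0, 0, 0, 0.4], [0, 0, -0.3, 0, 0, 0, 0.4], [0, 0, -1, 0, 0, 0, 0.4], [0, 0, -1, 0, 0, 0, 0.4], [0, 0, -1, 0, 0, 0, 0.4], [0, 0, -1, 0, 0, 0, 0.4]],
  ],
)

```text
clock: 20.6
position: [0.4533, 0.2614, 0.0865]
tool_rot: [3.142, 0.0, 1.848]
force: [0.5, -0.1, 0.6]
grip_width: 0.0599
finger_force: 0.0
```

Emit:
move_arm(
  plan=[
    [[0, 0, -1, 0, 0, 0, 0.4], [0, 0, -1, 0, 0, 0, 0.4], [0, 0, -1, 0, 0, 0, 0.4], [0, 0, -0.5, 0, 0, 0, 0.4], [-1, 0, 0, 0, 0, 0, 0.5], [-1, 0, 0, 0, 0, 0, 0.5], [-1, 0, 0, 0, 0, 0, 0.5], [-1, 0, 0, 0, 0, 0, 0.5], [-1, 0, 0, 0, 0, 0, 0.5], [-1, 0, 0, 0, 0, 0, 0.5]],
  ],
)

```text
clock: 21.6
position: [0.4862, 0.1452, 0.1552]
tool_rot: [-3.141, 0.0, 1.848]
force: [-0.1, 0.3, 0.1]
grip_width: 0.0641
finger_force: 0.0
```

```bash
python3 - <<'E'
from h import *
holes()
go([.4425,-.1665,-.006],1.849)
E
```

```text
dark [301.2 219.3] 389 [0.6081 0.1222 0.06  ]
dark [368.1 233.3] 37 [ 0.5731 -0.042   0.06  ]
dark [214.3 261.1] 90 [0.5035 0.3309 0.06  ]
dark [517.3 257.1] 374 [ 0.5154 -0.4018  0.06  ]
dark [417.9 249. ] 40 [ 0.5345 -0.1625  0.06  ]
dark [420.1 287.1] 36 [ 0.4423 -0.1645  0.06  ]
dark [  1.6 325.5] 21 [0.3488 0.8259 0.06  ]
dark [396.9 334.1] 54 [ 0.3321 -0.1066  0.06  ]
dark [303.2 460.7] 84 [0.0557 0.1088 0.06  ]
dark [295.4 473.6] 290 [0.0292 0.1257 0.06  ]
dark [373.6 477.8] 20 [ 0.0213 -0.0474  0.06  ]
pos [0.487  0.1419 0.1553] rot [-3.141e+00  1.000e-03  1.845e+00] w 0.064 F [ 0.1 -5.3  0.1] q [-0.67  0.41  0.35  1.96 -0.19  0.8   0.06]
turn shares [-0.    0.01 -0.04] | shift shares after turn [-14.22  -6.37   8.06]
```

Emit:
move_arm(
  plan=[
    [[-1, -0.45, 0, 0, 0, 0, 0.5], [-1, -0.45, 0, 0, 0, 0, 0.5], [-1, -0.45, 0, 0, 0, 0, 0.5], [-1, -0.45, 0, 0, 0, 0, 0.5], [-1, -0.45, 0, 0, 0, 0, 0.5], [-1, -0.45, 0, 0, 0, 0, 0.5], [-1, -0.45, 0, 0, 0, 0, 0.5], [-1, -0.45, 0, 0, 0, 0, 0.5], [-1, -0.45, 0, 0, 0, 0, 0.5], [-1, -0.45, 0, 0, 0, 0, 0.5]],
  ],
)

```text
clock: 22.65
position: [0.454, -0.0717, 0.1552]
tool_rot: [-3.141, -0.0, 1.848]
force: [-0.1, 0.0, -0.4]
grip_width: 0.0641
finger_force: 0.0
```

Emit:
move_arm(
  plan=[
    [[-1, -0.45, 0, 0, 0, 0, 0.5], [-1, -0.45, 0, 0, 0, 0, 0.5], [-1, -0.45, 0, 0, 0, 0, 0.5], [-0.8, -0.4, 0, 0, 0, 0, 0.5], [0, 0, 1, 0, 0, 0, 0.5], [0, 0, 1, 0, 0, 0, 0.5], [0, 0, 0.5, 0, 0, 0, 0.5], [0, 0, 0, 0, 0, 0, 0.5], [0, 0, 0, 0, 0, 0, 0.5], [0, 0, 0, 0, 0, 0, 0.5]],
  ],
)

```text
clock: 23.65
position: [0.4419, -0.1536, 0.106]
tool_rot: [3.141, 0.0, 1.848]
force: [-0.4, -0.9, -0.1]
grip_width: 0.0643
finger_force: 0.0
```

```bash
python3 - <<'E'
from h import *
go([.442,-.166,-.006],1.849)
E
```

```text
pos [ 0.4419 -0.1536  0.106 ] rot [3.141 0.    1.848] w 0.0643 F [-0.4 -0.9 -0.1] q [-0.08  0.44  0.37  2.1  -0.26  0.64  0.75]
turn shares [ 0.01  0.   -0.01] | shift shares after turn [-0.6  -0.17  5.6 ]
```

Emit:
move_arm(
  plan=[
    [[-0.6, -0.2, 0, 0, 0, 0, 0.5], [0, 0, 0.6, 0, 0, 0, 0.5], [0, 0, 1, 0, 0, 0, 0.5], [0, 0, 1, 0, 0, 0, 0.5], [0, 0, 1, 0, 0, 0, 0.5], [0, 0, 1, 0, 0, 0, 0.5], [0, 0, 0.6, 0, 0, 0, 0.5], [0, 0, 0.4, 0, 0, 0, 0.5], [0, 0, 0, 0, 0, 0, -1], [0, 0, 0, 0, 0, 0, -1]],
  ],
)

```text
clock: 24.65
position: [0.4414, -0.1664, -0.0062]
tool_rot: [3.141, 0.0, 1.848]
force: [-1.4, -0.2, -1.1]
grip_width: 0.0391
finger_force: 60.2
```

Emit:
move_arm(
  plan=[
    [[0, 0, 0, 0, 0, 0, -1], [0, 0, 0, 0, 0, 0, -1], [0, 0, 0, 0, 0, 0, -1], [0, 0, -0.2, 0, 0, 0, -1], [0, 0, -0.5, 0, 0, 0, -1], [0, 0, -1, 0, 0, 0, -1], [0, 0, -1, 0, 0, 0, -1], [0, 0, -1, 0, 0, 0, -1], [0, 0, -1, 0, 0, 0, -1], [0, 0, -1, 0, 0, 0, -1]],
  ],
)

```text
clock: 25.65
position: [0.4407, -0.1661, 0.1088]
tool_rot: [3.141, -0.0, 1.848]
force: [0.3, -0.0, -4.4]
grip_width: 0.0386
finger_force: 61.0
```

```bash
python3 - <<'E'
from h import *
go(case(-.03,0,0),1.849)
print(observe()["finger_force"])
E
```

```text
pos [ 0.4407 -0.1661  0.1088] rot [ 3.141 -0.     1.848] w 0.0386 F [ 0.3 -0.  -4.4] q [-0.06  0.44  0.38  2.09 -0.26  0.65  0.78]
turn shares [ 0.   -0.   -0.01] | shift shares after turn [16.14  6.46  5.44]
61.01501941680908
```

Emit:
move_arm(
  plan=[
    [[0, 0, -1, 0, 0, 0, -1], [0.4, 0.16, -0.6, 0, 0, 0, -1], [1, 0.4, 0, 0, 0, 0, -1], [1, 0.4, 0, 0, 0, 0, -1], [1, 0.4, 0, 0, 0, 0, -1], [1, 0.4, 0, 0, 0, 0, -1], [1, 0.4, 0, 0, 0, 0, -1], [1, 0.4, 0, 0, 0, 0, -1], [1, 0.4, 0, 0, 0, 0, -1], [1, 0.4, 0, 0, 0, 0, -1]],
  ],
)

```text
clock: 26.65
position: [0.4593, 0.0146, 0.14]
tool_rot: [3.141, -0.0, 1.848]
force: [-0.2, 0.2, -4.7]
grip_width: 0.039
finger_force: 61.0
```

Emit:
move_arm(
  plan=[
    [[1, 0.4, 0, 0, 0, 0, -1], [1, 0.4, 0, 0, 0, 0, -1], [1, 0.4, 0, 0, 0, 0, -1], [1, 0.4, 0, 0, 0, 0, -1], [1, 0.4, 0, 0, 0, 0, -1], [1, 0.4, 0, 0, 0, 0, -1], [1, 0.4, 0, 0, 0, 0, -1], [0.6, 0.2, 0, 0, 0, 0, -1], [0, 0, 0, 0, 0, 0, -1], [0, 0, 0, 0, 0, 0, -1]],
  ],
)

```text
clock: 27.65
position: [0.4755, 0.1757, 0.1395]
tool_rot: [-3.141, 0.0, 1.848]
force: [1.4, -0.9, -5.6]
grip_width: 0.0388
finger_force: 61.1
```

```bash
python3 - <<'E'
from h import *
go(case(-.03,0,0),1.849)
print(observe()["finger_force"])
E
```

```text
pos [0.4755 0.1757 0.1395] rot [-3.141  0.     1.848] w 0.0388 F [ 1.4 -0.9 -5.6] q [-0.74  0.44  0.36  1.98 -0.22  0.76  0.02]
turn shares [-0.    0.   -0.01] | shift shares after turn [0.19 0.09 6.97]
61.055030822753906
```

Emit:
move_arm(
  plan=[
    [[0.2, 0.1, 0.5, 0, 0, 0, -1], [0, 0, 1, 0, 0, 0, -1], [0, 0, 1, 0, 0, 0, -1], [0, 0, 1, 0, 0, 0, -1], [0, 0, 1, 0, 0, 0, -1], [0, 0, 1, 0, 0, 0, -1], [0, 0, 0.8, 0, 0, 0, -1], [0, 0, 0.4, 0, 0, 0, -1], [0, 0, 0.2, 0, 0, 0, -1], [0, 0, 0, 0, 0, 0, -1]],
  ],
)

```text
clock: 28.65
position: [0.4765, 0.1805, 0.0011]
tool_rot: [-3.141, 0.0, 1.848]
force: [0.0, -0.4, -4.2]
grip_width: 0.0384
finger_force: 61.1
```

Emit:
move_arm(
  plan=[
    [[0, 0, 0.04, 0, 0, 0, -1], [0, 0, 0.04, 0, 0, 0, -1], [0, 0, 0.03, 0, 0, 0, -1], [0, 0, 0, 0, 0, 0, -1], [0, 0, 0, 0, 0, 0, 0.4], [0, 0, 0, 0, 0, 0, 0.4], [0, 0, 0, 0, 0, 0, 0.4], [0, 0, 0, 0, 0, 0, 0.4], [0, 0, -0.3, 0, 0, 0, 0.4], [0, 0, -1, 0, 0, 0, 0.4]],
  ],
)

```text
clock: 29.65
position: [0.4757, 0.1804, 0.0246]
tool_rot: [-3.139, 0.0, 1.848]
force: [-0.3, 0.2, 0.3]
grip_width: 0.0597
finger_force: 0.0
```

Emit:
move_arm(
  plan=[
    [[0, 0, -1, 0, 0, 0, 0.4], [0, 0, -1, 0, 0, 0, 0.4], [0, 0, -1, 0, 0, 0, 0.4], [0, 0, -1, 0, 0, 0, 0.4], [0, 0, -1, 0, 0, 0, 0.4], [0, 0, -0.7, 0, 0, 0, 0.4], [-1, 0, 0, 0, 0, 0, 0.5], [-1, 0, 0, 0, 0, 0, 0.5], [-1, 0, 0, 0, 0, 0, 0.5], [-1, 0, 0, 0, 0, 0, 0.5]],
  ],
)

```text
clock: 30.65
position: [0.4985, 0.1031, 0.1396]
tool_rot: [3.141, -0.0, 1.848]
force: [0.8, 0.8, -1.0]
grip_width: 0.0639
finger_force: 0.0
```

```bash
python3 - <<'E'
from h import *
holes()
go([.536,-.1645,-.006],1.849)
E
```

```text
dark [332.5 218.1] 268 [0.6112 0.045  0.06  ]
dark [368.1 233.3] 37 [ 0.5731 -0.042   0.06  ]
dark [219. 274.] 244 [0.4722 0.318  0.06  ]
dark [517.3 257. ] 376 [ 0.5155 -0.4018  0.06  ]
dark [418.1 248.9] 38 [ 0.5347 -0.1629  0.06  ]
dark [234.8 285.5] 43 [0.4448 0.2786 0.06  ]
dark [  1.6 325.5] 22 [0.3486 0.8258 0.06  ]
dark [396.9 334.2] 55 [ 0.3319 -0.1066  0.06  ]
dark [319.1 439.7] 66 [0.0997 0.0738 0.06  ]
dark [196.4 446.2] 17 [0.0848 0.3487 0.06  ]
dark [364.2 452.6] 86 [ 0.0732 -0.0272  0.06  ]
pos [0.4993 0.0997 0.1398] rot [3.141e+00 1.000e-03 1.845e+00] w 0.0638 F [-0.6 -5.7 -1.1] q [-0.6   0.44  0.37  1.97 -0.22  0.77  0.18]
turn shares [ 0.01  0.01 -0.04] | shift shares after turn [-13.21  -1.86   7.29]
```

Emit:
move_arm(
  plan=[
    [[-1, -0.14, 0, 0, 0, 0, 0.5], [-1, -0.14, 0, 0, 0, 0, 0.5], [-1, -0.14, 0, 0, 0, 0, 0.5], [-1, -0.14, 0, 0, 0, 0, 0.5], [-1, -0.14, 0, 0, 0, 0, 0.5], [-1, -0.14, 0, 0, 0, 0, 0.5], [-1, -0.14, 0, 0, 0, 0, 0.5], [-1, -0.14, 0, 0, 0, 0, 0.5], [-1, -0.14, 0, 0, 0, 0, 0.5], [-1, -0.14, 0, 0, 0, 0, 0.5]],
  ],
)

```text
clock: 31.7
position: [0.5262, -0.0969, 0.1395]
tool_rot: [3.141, -0.0, 1.848]
force: [-0.5, 0.1, 0.3]
grip_width: 0.064
finger_force: 0.0
```

Emit:
move_arm(
  plan=[
    [[-1, -0.14, 0, 0, 0, 0, 0.5], [-1, -0.14, 0, 0, 0, 0, 0.5], [-0.8, -0.1, 0, 0, 0, 0, 0.5], [-0.4, 0, 0, 0, 0, 0, 0.5], [0, 0, 0.7, 0, 0, 0, 0.5], [0, 0, 1, 0, 0, 0, 0.5], [0, 0, 0.3, 0, 0, 0, 0.5], [0, 0, 0, 0, 0, 0, 0.5], [0, 0, 0, 0, 0, 0, 0.5], [0, 0, 0, 0, 0, 0, 0.5]],
  ],
)

```text
clock: 32.7
position: [0.5368, -0.1597, 0.0997]
tool_rot: [3.141, 0.0, 1.848]
force: [-0.2, 0.5, 0.6]
grip_width: 0.0644
finger_force: 0.0
```

```bash
python3 - <<'E'
from h import *
go([.536,-.1645,-.006],1.849)
E
```

```text
pos [ 0.5368 -0.1597  0.0997] rot [3.141 0.    1.848] w 0.0644 F [-0.2  0.5  0.6] q [-0.07  0.57  0.35  1.87 -0.28  0.74  0.72]
turn shares [ 0.01  0.   -0.01] | shift shares after turn [-0.22 -0.1   5.29]
```

Emit:
move_arm(
  plan=[
    [[-0.22, -0.1, 0.3, 0, 0, 0, 0.5], [0, 0, 1, 0, 0, 0, 0.5], [0, 0, 1, 0, 0, 0, 0.5], [0, 0, 1, 0, 0, 0, 0.5], [0, 0, 1, 0, 0, 0, 0.5], [0, 0, 0.6, 0, 0, 0, 0.5], [0, 0, 0.4, 0, 0, 0, 0.5], [0, 0, 0, 0, 0, 0, 0.5], [0, 0, 0, 0, 0, 0, -1], [0, 0, 0, 0, 0, 0, -1]],
  ],
)

```text
clock: 33.7
position: [0.5364, -0.1648, -0.0059]
tool_rot: [3.14, 0.001, 1.848]
force: [-6.4, 2.0, 15.6]
grip_width: 0.0388
finger_force: 58.3
```

Emit:
move_arm(
  plan=[
    [[0, 0, 0, 0, 0, 0, -1], [0, 0, 0, 0, 0, 0, -1], [0, 0, 0, 0, 0, 0, -1], [0, 0, -0.2, 0, 0, 0, -1], [0, 0, -0.8, 0, 0, 0, -1], [0, 0, -1, 0, 0, 0, -1], [0, 0, -1, 0, 0, 0, -1], [0, 0, -1, 0, 0, 0, -1], [0, 0, -1, 0, 0, 0, -1], [0, 0, -1, 0, 0, 0, -1]],
  ],
)

```text
clock: 34.7
position: [0.5355, -0.1645, 0.1144]
tool_rot: [3.141, 0.0, 1.848]
force: [0.4, 0.5, -3.7]
grip_width: 0.0386
finger_force: 60.9
```

```bash
python3 - <<'E'
from h import *
go(case(-.03,-.085,0),1.849)
print(observe()["finger_force"])
E
```

```text
pos [ 0.5355 -0.1645  0.1144] rot [3.141 0.    1.848] w 0.0386 F [ 0.4  0.5 -3.7] q [-0.07  0.55  0.36  1.86 -0.27  0.77  0.72]
turn shares [ 0.    0.   -0.01] | shift shares after turn [13.12  1.87  5.72]
60.938851833343506
```

Emit:
move_arm(
  plan=[
    [[0, 0, -1, 0, 0, 0, -1], [0.5, 0.07, -0.3, 0, 0, 0, -1], [1, 0.14, 0, 0, 0, 0, -1], [1, 0.14, 0, 0, 0, 0, -1], [1, 0.14, 0, 0, 0, 0, -1], [1, 0.14, 0, 0, 0, 0, -1], [1, 0.14, 0, 0, 0, 0, -1], [1, 0.14, 0, 0, 0, 0, -1], [1, 0.14, 0, 0, 0, 0, -1], [1, 0.14, 0, 0, 0, 0, -1]],
  ],
)

```text
clock: 35.7
position: [0.5112, 0.007, 0.1387]
tool_rot: [-3.141, -0.0, 1.849]
force: [-0.1, -0.2, -3.7]
grip_width: 0.0386
finger_force: 60.9
```

Emit:
move_arm(
  plan=[
    [[1, 0.14, 0, 0, 0, 0, -1], [1, 0.14, 0, 0, 0, 0, -1], [1, 0.14, 0, 0, 0, 0, -1], [0.9, 0.14, 0, 0, 0, 0, -1], [0.5, 0.1, 0, 0, 0, 0, -1], [0.2, 0, 0, 0, 0, 0, -1], [0, 0, 0, 0, 0, 0, -1], [0, 0, 0, 0, 0, 0, -1], [0, 0, 0, 0, 0, 0, -1], [0, 0, 0, 0, 0, 0, -1]],
  ],
)

```text
clock: 36.7
position: [0.4997, 0.0969, 0.1391]
tool_rot: [-3.142, 0.0, 1.847]
force: [-0.5, -0.6, -4.2]
grip_width: 0.0388
finger_force: 60.9
```

```bash
python3 - <<'E'
from h import *
go(case(-.03,-.085,0),1.849)
print(observe()["finger_force"])
E
```

```text
pos [0.4997 0.0969 0.1391] rot [-3.142  0.     1.847] w 0.0388 F [-0.5 -0.6 -4.2] q [-0.59  0.44  0.38  1.97 -0.23  0.76  0.19]
turn shares [-0.    0.   -0.02] | shift shares after turn [0.06 0.01 6.96]
60.94003200531006
```

Emit:
move_arm(
  plan=[
    [[0.06, 0, 0.5, 0, 0, 0, -1], [0, 0, 1, 0, 0, 0, -1], [0, 0, 1, 0, 0, 0, -1], [0, 0, 1, 0, 0, 0, -1], [0, 0, 1, 0, 0, 0, -1], [0, 0, 1, 0, 0, 0, -1], [0, 0, 0.8, 0, 0, 0, -1], [0, 0, 0.4, 0, 0, 0, -1], [0, 0, 0.2, 0, 0, 0, -1], [0, 0, 0, 0, 0, 0, -1]],
  ],
)

```text
clock: 37.7
position: [0.4992, 0.0985, 0.0009]
tool_rot: [-3.141, 0.0, 1.848]
force: [-0.2, 0.5, -3.6]
grip_width: 0.0385
finger_force: 61.0
```

Emit:
move_arm(
  plan=[
    [[0, 0, 0.04, 0, 0, 0, -1], [0, 0, 0.04, 0, 0, 0, -1], [0, 0, 0.03, 0, 0, 0, -1], [0, 0, 0, 0, 0, 0, -1], [0, 0, 0, 0, 0, 0, -1], [0, 0, 0, 0, 0, 0, -1], [0, 0, 0, 0, 0, 0, -1], [0, 0, 0, 0, 0, 0, -1], [0, 0, 0, 0, 0, 0, -1], [0, 0, 0, 0, 0, 0, -1]],
  ],
)

```text
clock: 38.7
position: [0.4995, 0.0988, -0.0008]
tool_rot: [3.141, -0.0, 1.848]
force: [-1.8, 0.4, 5.9]
grip_width: 0.0386
finger_force: 61.6
```

Emit:
move_arm(
  plan=[
    [[0, 0, 0, 0, 0, 0, 0.4], [0, 0, 0, 0, 0, 0, 0.4], [0, 0, 0, 0, 0, 0, 0.4], [0, 0, 0, 0, 0, 0, 0.4], [0, 0, -0.3, 0, 0, 0, 0.4], [0, 0, -1, 0, 0, 0, 0.4], [0, 0, -1, 0, 0, 0, 0.4], [0, 0, -1, 0, 0, 0, 0.4], [0, 0, -1, 0, 0, 0, 0.4], [0, 0, -1, 0, 0, 0, 0.4]],
  ],
)

```text
clock: 39.7
position: [0.4992, 0.0986, 0.1062]
tool_rot: [3.141, -0.0, 1.848]
force: [0.3, 0.4, 0.5]
grip_width: 0.06
finger_force: 0.0
```

Emit:
move_arm(
  plan=[
    [[0, 0, -1, 0, 0, 0, 0.4], [0, 0, -1, 0, 0, 0, 0.4], [0, 0, -1, 0, 0, 0, 0.4], [-1, 0, -1, 0, 0, 0, 0.4], [-1, 0, -1, 0, 0, 0, 0.4], [-1, 0, -1, 0, 0, 0, 0.4], [-1, 0, -1, 0, 0, 0, 0.4], [-1, 0, -1, 0, 0, 0, 0.4], [-1, 0, -1, 0, 0, 0, 0.4], [-0.5, 0, -1, 0, 0, 0, 0.4]],
  ],
)

```text
clock: 40.7
position: [0.5347, -0.0283, 0.3063]
tool_rot: [3.141, 0.0, 1.846]
force: [-0.2, 0.4, 0.9]
grip_width: 0.06
finger_force: 0.0
```

```bash
python3 - <<'E'
from h import *
go([.633,.2245,.31],1.849)
t=grab_frame("top");s=grab_frame("side")
a=cv2.resize(t["color"][185:330,195:375],(400,322));b=cv2.resize(s["color"][100:290,170:390],(400,345))
c=np.zeros((345,800,3),np.uint8);c[:322,:400]=a;c[:,400:]=b
cv2.imwrite("pics/g1.png",c[:,:,::-1])
E
```

```text
pos [ 0.5347 -0.0283  0.3063] rot [3.141 0.    1.846] w 0.06 F [-0.2  0.4  0.9] q [-0.43  0.3   0.49  1.71 -0.15  1.17  0.37]
turn shares [ 0.    0.   -0.03] | shift shares after turn [10.8   8.2  -0.19]
```

View pics/g1.png

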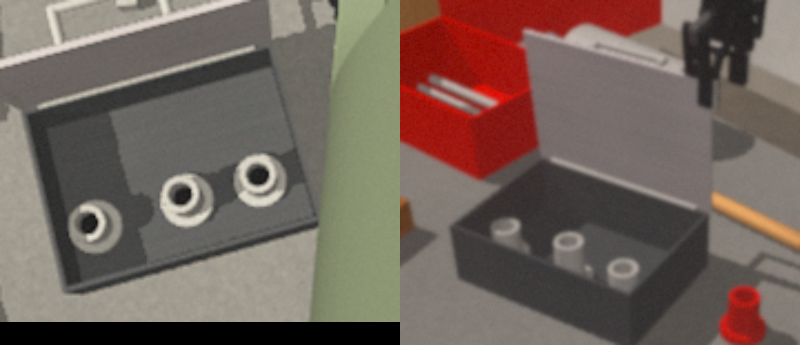

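Emit:
move_arm(
  plan=[
    [[1, 0.75, 0, 0, 0, 0, -0.25], [1, 0.75, 0, 0, 0, 0, -0.25], [1, 0.75, 0, 0, 0, 0, -0.25], [1, 0.75, 0, 0, 0, 0, -0.25], [1, 0.75, 0, 0, 0, 0, -0.25], [1, 0.75, 0, 0, 0, 0, -0.25], [1, 0.75, 0, 0, 0, 0, -0.25], [1, 0.75, 0, 0, 0, 0, -0.25], [1, 0.75, 0, 0, 0, 0, -0.25], [1, 0.75, 0, 0, 0, 0, -0.25]],
  ],
)

```text
clock: 41.8
position: [0.6241, 0.2084, 0.3045]
tool_rot: [-3.141, -0.0, 1.848]
force: [-0.9, -0.1, 0.1]
grip_width: 0.0319
finger_force: 0.0
```

Emit:
move_arm(
  plan=[
    [[0.5, 0.5, 0, 0, 0, 0, -0.25], [0.2, 0.2, 0, 0, 0, 0, -0.25], [0, 0, 0, 0, 0, 0, -0.25], [0, 0, 0, 0, 0, 0, -0.25], [0, 0, 0, 0, 0, 0, -0.25], [0, 0, 0, 0, 0, 0, -0.25], [0, 0, 0, 0, 0, 0, -0.25], [0, 0, 0, 0, 0, 0, -0.25], [0, 0, 0, 0, 0, 0, -0.25], [0, 0, 0, 0, 0, 0, -0.25]],
  ],
)

```text
clock: 42.8
position: [0.634, 0.2243, 0.3049]
tool_rot: [3.142, 0.0, 1.848]
force: [-0.0, 0.2, 0.4]
grip_width: 0.0317
finger_force: 0.0
```

```bash
python3 - <<'E'
from h import *
go([.6329,.2241,.2325],1.848)
E
```

```text
pos [0.634  0.2243 0.3049] rot [3.142 0.    1.848] w 0.0317 F [-0.   0.2  0.4] q [-0.67  0.55  0.41  1.33 -0.22  1.3   0.02]
turn shares [ 0.  0. -0.] | shift shares after turn [ 0.01 -0.06  3.62]
```

Emit:
move_arm(
  plan=[
    [[0, 0, 0.8, 0, 0, 0, -0.25], [0, 0, 0.8, 0, 0, 0, -0.25], [0, 0, 0.8, 0, 0, 0, -0.25], [0, 0, 0.8, 0, 0, 0, -0.25], [0, 0, 0.4, 0, 0, 0, -0.25], [0, 0, 0, 0, 0, 0, -1], [0, 0, 0, 0, 0, 0, -1], [0, 0, 0, 0, 0, 0, -1], [0, 0, 0, 0, 0, 0, -1], [0, 0, 0, 0, 0, 0, -1]],
  ],
)

```text
clock: 43.8
position: [0.6341, 0.2243, 0.2333]
tool_rot: [3.141, -0.0, 1.848]
force: [-1.1, -0.8, -1.6]
grip_width: 0.0074
finger_force: 58.8
```

```bash
python3 - <<'E'
from h import *
go([.6329,.2241,.2325],1.848)
o=observe(); p=CM.T@(o["position"]-C0)-[.1,0,.09]; print(p)
Rr=.1902; th0=np.arccos(-p[0]/Rr)-.2335; print("theta",th0)
for end in (th0,):
    th=np.linspace(th0,0,31);P=np.c_[-Rr*np.cos(th+.2335),Rr*np.sin(th+.2335)]
    for a,d in zip(th[1:],np.diff(P,axis=0)/.02): print(round(a,2),"y",d[0].round(2),"z",-d[1].round(2))
E
```

```text
pos [0.6341 0.2243 0.2333] rot [ 3.141 -0.     1.848] w 0.0074 F [-1.1 -0.8 -1.6] q [-0.66  0.6   0.39  1.44 -0.24  1.15  0.04]
turn shares [ 0. -0. -0.] | shift shares after turn [ 0.01 -0.06  0.04]
[ 0.03409564 -0.00051281  0.14326155]
theta 1.5175326415126258
1.47 y -0.48 z -0.07
1.42 y -0.48 z -0.05
1.37 y -0.48 z -0.03
1.32 y -0.48 z -0.0
1.26 y -0.48 z 0.02
1.21 y -0.48 z 0.05
1.16 y -0.48 z 0.07
1.11 y -0.47 z 0.1
1.06 y -0.47 z 0.12
1.01 y -0.46 z 0.14
0.96 y -0.45 z 0.17
0.91 y -0.44 z 0.19
0.86 y -0.43 z 0.21
0.81 y -0.42 z 0.23
0.76 y -0.41 z 0.25
0.71 y -0.4 z 0.27
0.66 y -0.38 z 0.29
0.61 y -0.37 z 0.31
0.56 y -0.35 z 0.33
0.51 y -0.33 z 0.35
0.46 y -0.32 z 0.36
0.4 y -0.3 z 0.38
0.35 y -0.28 z 0.39
0.3 y -0.26 z 0.41
0.25 y -0.24 z 0.42
0.2 y -0.21 z 0.43
0.15 y -0.19 z 0.44
0.1 y -0.17 z 0.45
0.05 y -0.15 z 0.46
0.0 y -0.12 z 0.46
```

Emit:
move_arm(
  plan=[
    [[0, -0.48, -0.07, 0, 0, 0, -1], [0, -0.48, -0.05, 0, 0, 0, -1], [0, -0.48, -0.03, 0, 0, 0, -1], [0, -0.48, 0, 0, 0, 0, -1], [0, -0.48, 0.02, 0, 0, 0, -1], [0, -0.48, 0.05, 0, 0, 0, -1], [0, -0.48, 0.07, 0, 0, 0, -1], [0, -0.47, 0.1, 0, 0, 0, -1], [0, -0.47, 0.12, 0, 0, 0, -1], [0, -0.46, 0.14, 0, 0, 0, -1]],
  ],
)

```text
clock: 44.8
position: [0.5417, 0.198, 0.2258]
tool_rot: [3.141, 0.0, 1.848]
force: [3.6, -1.7, -1.7]
grip_width: 0.0074
finger_force: 60.2
```

```bash
cat >> h.py <<'E'
def lid():
    o=observe(); p=CM.T@(o["position"]-C0)-[.1,0,.09]; p[2]+=.047
    a=np.arctan2(p[2],-p[0]); print("theta",a-.2335,"radius",np.hypot(p[0],p[2]),"w",o["grip_width"],"F radial",-o["force"][0]*np.cos(a)+o["force"][2]*np.sin(a),o["force"],o["position"])
E
python3 -c "
from h import *
lid()"
```

```text
theta 1.0106792860439204 radius 0.19304811423141696 w 0.007392181349173616 F radial -2.717688683301833 [ 3.567755   -1.74846869 -1.66080921] [0.54174135 0.19795355 0.22584227]
```

Good tracking; continue.

Emit:
move_arm(
  plan=[
    [[0, -0.45, 0.17, 0, 0, 0, -1], [0, -0.44, 0.19, 0, 0, 0, -1], [0, -0.43, 0.21, 0, 0, 0, -1], [0, -0.42, 0.23, 0, 0, 0, -1], [0, -0.41, 0.25, 0, 0, 0, -1], [0, -0.4, 0.27, 0, 0, 0, -1], [0, -0.38, 0.29, 0, 0, 0, -1], [0, -0.37, 0.31, 0, 0, 0, -1], [0, -0.35, 0.33, 0, 0, 0, -1], [0, -0.33, 0.35, 0, 0, 0, -1]],
  ],
)

```text
clock: 45.8
position: [0.4655, 0.1763, 0.1735]
tool_rot: [3.141, 0.0, 1.848]
force: [-2.5, 0.6, 0.7]
grip_width: 0.0071
finger_force: 58.8
```

```bash
python3 -c "
from h import *
lid()"
```

```text
theta 0.5125848424685716 radius 0.19222808071469627 w 0.0070806042941933215 F radial 2.339678643579278 [-2.52717516  0.58061427  0.71282374] [0.46553023 0.17630792 0.17347844]
```

Emit:
move_arm(
  plan=[
    [[0, -0.32, 0.36, 0, 0, 0, -1], [0, -0.3, 0.38, 0, 0, 0, -1], [0, -0.28, 0.39, 0, 0, 0, -1], [0, -0.26, 0.41, 0, 0, 0, -1], [0, -0.24, 0.42, 0, 0, 0, -1], [0, -0.21, 0.43, 0, 0, 0, -1], [0, -0.19, 0.44, 0, 0, 0, -1], [0, -0.08, 0.22, 0, 0, 0, -1], [0, -0.08, 0.22, 0, 0, 0, -1], [0, 0, 0, 0, 0, 0, -1]],
  ],
)

```text
clock: 46.8
position: [0.4289, 0.1659, 0.1081]
tool_rot: [3.14, 0.0, 1.848]
force: [9.9, 0.1, -5.0]
grip_width: 0.0072
finger_force: 58.6
```

```bash
python3 -c "
from h import *
lid()"
```

```text
theta 0.11504575498276484 radius 0.1907061810621846 w 0.007239313528653468 F radial -11.018087291191556 [ 9.91836696  0.11288589 -4.96618514] [0.42890431 0.16589987 0.10813214]
```

Emit:
move_arm(
  plan=[
    [[0, -0.02, 0.12, 0, 0, 0, -1], [0, -0.02, 0.12, 0, 0, 0, -1], [0, -0.02, 0.12, 0, 0, 0, -1], [0, -0.02, 0.12, 0, 0, 0, -1], [0, -0.02, 0.12, 0, 0, 0, -1], [0, -0.02, 0.12, 0, 0, 0, -1], [0, -0.02, 0.12, 0, 0, 0, -1], [0, -0.02, 0.12, 0, 0, 0, -1], [0, 0, 0, 0, 0, 0, -1], [0, 0, 0, 0, 0, 0, -1]],
  ],
)

```text
clock: 47.8
position: [0.4253, 0.1646, 0.0911]
tool_rot: [3.141, -0.001, 1.847]
force: [-13.5, -10.6, 65.3]
grip_width: 0.0073
finger_force: 69.8
```

Emit:
move_arm(
  plan=[
    [[0, 0, 0.05, 0, 0, 0, -1], [0, 0, 0.05, 0, 0, 0, -1], [0, 0, 0, 0, 0, 0, -1], [0, 0, 0, 0, 0, 0, -1], [0, 0, 0, 0, 0, 0, -1], [0, 0, 0, 0, 0, 0, -1], [0, 0, 0, 0, 0, 0, -1], [0, 0, 0, 0, 0, 0, -1], [0, 0, 0, 0, 0, 0, -1], [0, 0, 0, 0, 0, 0, -1]],
  ],
)

```text
clock: 48.8
position: [0.4251, 0.1657, 0.0883]
tool_rot: [3.141, -0.002, 1.848]
force: [-8.8, -0.3, 34.8]
grip_width: 0.0072
finger_force: 71.6
```

```bash
python3 -c "
from h import *
lid()"
```

```text
theta 0.00899120874281481 radius 0.18849161018315502 w 0.007247619383960633 F radial 16.90986378411463 [-8.79984133 -0.2750943  34.846836  ] [0.42508186 0.16567364 0.08826092]
```

Emit:
move_arm(
  plan=[
    [[0, 0, -0.1, 0, 0, 0, -1], [0, 0, 0, 0, 0, 0, -0.25], [0, 0, 0, 0, 0, 0, -0.25], [0, 0, 0, 0, 0, 0, -0.25], [0, 0, 0, 0, 0, 0, -0.25], [0, 0, -0.2, 0, 0, 0, -0.25], [0, 0, -0.8, 0, 0, 0, -0.25], [0, 0, -1, 0, 0, 0, -0.25], [0, 0, -1, 0, 0, 0, -0.25], [0, 0, -1, 0, 0, 0, -0.25]],
  ],
)

```text
clock: 49.8
position: [0.425, 0.1647, 0.1703]
tool_rot: [-3.141, 0.0, 1.848]
force: [-0.5, -0.2, -0.0]
grip_width: 0.0319
finger_force: 0.0
```

Emit:
move_arm(
  plan=[
    [[-1, 0, -1, 0, 0, 0, 0.2], [-1, 0, -0.5, 0, 0, 0, 0.2], [-1, 0, 0, 0, 0, 0, 0.2], [-1, 0, 0, 0, 0, 0, 0.2], [-1, 0, 0, 0, 0, 0, 0.2], [-1, 0, 0, 0, 0, 0, 0.2], [-1, 0, 0, 0, 0, 0, 0.2], [-1, 0, 0, 0, 0, 0, 0.2], [-1, 0, 0, 0, 0, 0, 0.2], [-1, 0, 0, 0, 0, 0, 0.2]],
  ],
)

```text
clock: 50.8
position: [0.4799, -0.0283, 0.1995]
tool_rot: [-3.142, -0.0, 1.848]
force: [-0.1, -0.1, 0.4]
grip_width: 0.0513
finger_force: 0.0
```

```bash
python3 - <<'E'
from h import *
import pickle
t=grab_frame("top");s=grab_frame("side");pickle.dump((t,s),open('fr2.pkl','wb'))
holes()
a=cv2.resize(t["color"][195:325,440:570],(600,600),interpolation=cv2.INTER_CUBIC)
b=cv2.resize(s["color"][170:300,190:350],(200,162))
c=np.zeros((600,800,3),np.uint8);c[:,:600]=a;c[:162,600:]=b
cv2.imwrite("pics/h1.png",c[:,:,::-1])
go([.46,-.34,.15],2.356)
E
```

```text
dark [347.2 199.5] 44 [0.6588 0.0088 0.06  ]
dark [517.4 257. ] 373 [ 0.5155 -0.402   0.06  ]
dark [311.4 292.9] 63 [0.4277 0.0949 0.06  ]
dark [257.7 308.2] 75 [0.3912 0.2219 0.06  ]
dark [  1.5 325.5] 26 [0.3486 0.8261 0.06  ]
pos [ 0.4798 -0.0284  0.1995] rot [-3.142  0.     1.846] w 0.051 F [0.2 0.3 0.2] q [-0.45  0.32  0.49  1.98 -0.19  0.88  0.41]
turn shares [-0.    0.   -4.87] | shift shares after turn [-10.32 -11.71   2.47]
```

View pics/h1.png

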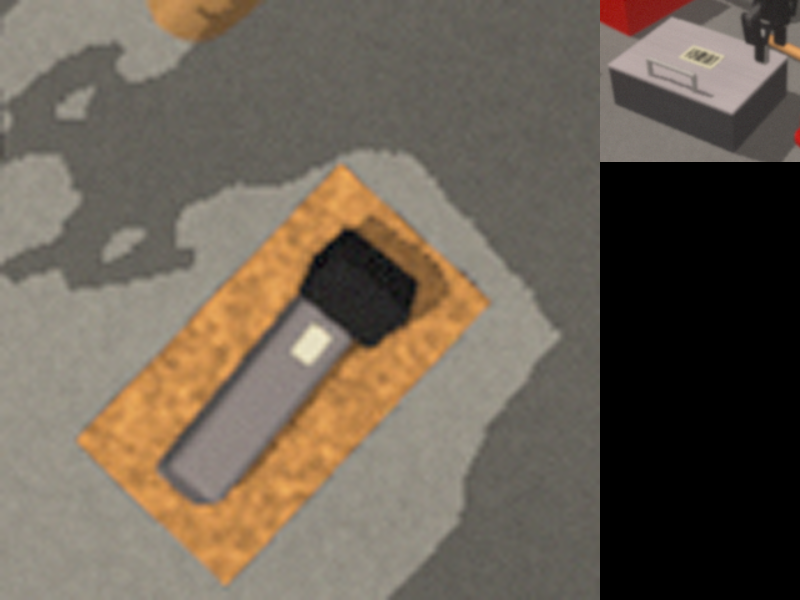

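```bash
python3 - <<'E'
from h import *
import pickle
t,s=pickle.load(open('fr2.pkl','rb'));k=600/130
c=lambda x,y:(440+(x+.5)/k-.5,195+(y+.5)/k-.5)
M=[onz(t,c(*p),.004)[:2] for p in((342,165),(80,437),(225,583),(491,303))]
cm=np.mean(M,0); d=M[0]-M[1]+M[3]-M[2]; hm=np.arctan2(d[1],d[0]); e=M[1]-M[2]+M[0]-M[3]
print("mat",cm,hm,np.arctan2(e[1],e[0])-np.pi/2,[np.linalg.norm(M[i]-M[i-1]) for i in range(4)])
# grey grip mask, top surface
S=[onz(t,c(*p),.04)[:2] for p in((195,484),(311,345),(328,324))]
for p in S: print(p)
L=[onz(t,c(*p),.04)[:2] for p in((172,463),(300,299),(215,497),(351,344))]
for p in L: print("edge",p)
for a,b in((0,1),(2,3)): q=L[b]-L[a];print(np.arctan2(q[1],q[0]))
q=S[2]-S[0];h=np.arctan2(q[1],q[0]);print("h",h,"origin",S[0]+.08*np.array([np.cos(h),np.sin(h)]))
E
```

```text
mat [ 0.47888554 -0.38138201] -0.7943840212970003 -0.8036428609754716 [np.float64(0.1083924516111528), np.float64(0.2155236060266104), np.float64(0.10711414752927298), np.float64(0.21740850648909052)]
[ 0.41458643 -0.31653103]
[ 0.48797921 -0.38241718]
[ 0.49922816 -0.39223777]
edge [ 0.4254897  -0.30514792]
edge [ 0.51260611 -0.37833669]
edge [ 0.40786831 -0.32656401]
edge [ 0.48857298 -0.4036281 ]
-0.6987337120694769
-0.7623268842855186
h -0.7297334462906649 origin [ 0.4742146  -0.36986471]
```

Emit:
move_arm(
  plan=[
    [[0, 0, 0, 0, 0, -0.9, 0.5], [0, 0, 0, 0, 0, -0.9, 0.5], [0, 0, 0, 0, 0, -0.9, 0.5], [0, 0, 0, 0, 0, -0.9, 0.5], [0, 0, 0, 0, 0, -0.9, 0.5], [0, 0, 0, 0, 0, -0.87, 0.5], [0, 0, 0, 0, 0, 0, 0.5], [-0.8, -0.9, 0, 0, 0, 0, 0.5], [-0.8, -0.9, 0, 0, 0, 0, 0.5], [-0.8, -0.9, 0, 0, 0, 0, 0.5]],
  ],
)

```text
clock: 51.95
position: [0.4794, -0.0999, 0.1994]
tool_rot: [3.141, -0.0, 2.408]
force: [-0.2, -0.2, -0.0]
grip_width: 0.0636
finger_force: 0.0
```

Emit:
move_arm(
  plan=[
    [[-0.8, -0.9, 0, 0, 0, 0, 0.5], [-0.8, -0.9, 0, 0, 0, 0, 0.5], [-0.8, -0.9, 0, 0, 0, 0, 0.5], [-0.8, -0.9, 0, 0, 0, 0, 0.5], [-0.8, -0.9, 0, 0, 0, 0, 0.5], [-0.8, -0.9, 0, 0, 0, 0, 0.5], [-0.8, -0.9, 0, 0, 0, 0, 0.5], [-0.8, -0.9, 0, 0, 0, 0, 0.5], [-0.8, -0.9, 0, 0, 0, 0, 0.5], [-0.8, -0.9, 0, 0, 0, 0, 0.5]],
  ],
)

```text
clock: 52.95
position: [0.4786, -0.3409, 0.1993]
tool_rot: [3.141, -0.0, 2.408]
force: [0.4, -0.3, 0.2]
grip_width: 0.0639
finger_force: 0.0
```

```bash
python3 - <<'E'
from h import *
go([.474,-.370,-.018],2.41)
E
```

```text
pos [ 0.4786 -0.3409  0.1993] rot [ 3.141 -0.     2.408] w 0.0639 F [ 0.4 -0.3  0.2] q [ 0.23  0.49  0.42  1.72 -0.23  0.98  1.57]
turn shares [ 0.   -0.   -0.02] | shift shares after turn [-0.8  -1.24 10.87]
```

Emit:
move_arm(
  plan=[
    [[-0.4, -0.6, 0.5, 0, 0, 0, 0.5], [-0.3, -0.5, 1, 0, 0, 0, 0.5], [0, 0, 1, 0, 0, 0, 0.5], [0, 0, 1, 0, 0, 0, 0.5], [0, 0, 1, 0, 0, 0, 0.5], [0, 0, 1, 0, 0, 0, 0.5], [0, 0, 1, 0, 0, 0, 0.5], [0, 0, 0, 0, 0, 0, 0.5], [0, 0, 0, 0, 0, 0, 0.5], [0, 0, 0, 0, 0, 0, 0.5]],
  ],
)

```text
clock: 53.95
position: [0.4745, -0.3664, 0.0702]
tool_rot: [3.141, 0.001, 2.41]
force: [0.2, 0.5, -0.1]
grip_width: 0.0645
finger_force: 0.0
```

```bash
python3 - <<'E'
from h import *
go([.474,-.370,-.018],2.41)
E
```

```text
pos [ 0.4745 -0.3664  0.0702] rot [3.141e+00 1.000e-03 2.410e+00] w 0.0645 F [ 0.2  0.5 -0.1] q [ 0.33  0.67  0.34  1.79 -0.32  0.74  1.67]
turn shares [ 0.    0.01 -0.  ] | shift shares after turn [-0.1  -0.15  4.41]
```

Emit:
move_arm(
  plan=[
    [[-0.1, -0.15, 1, 0, 0, 0, 0.5], [0, 0, 1, 0, 0, 0, 0.5], [0, 0, 1, 0, 0, 0, 0.5], [0, 0, 0.7, 0, 0, 0, 0.5], [0, 0, 0.4, 0, 0, 0, 0.5], [0, 0, 0.3, 0, 0, 0, 0.5], [0, 0, 0, 0, 0, 0, 0.5], [0, 0, 0, 0, 0, 0, 0], [0, 0, 0, 0, 0, 0, -0.2], [0, 0, 0, 0, 0, 0, -1]],
  ],
)

```text
clock: 54.95
position: [0.4741, -0.3701, -0.0178]
tool_rot: [3.141, 0.001, 2.41]
force: [-0.6, 1.9, 7.9]
grip_width: 0.0331
finger_force: 60.7
```

Emit:
move_arm(
  plan=[
    [[0, 0, 0, 0, 0, 0, -1], [0, 0, 0, 0, 0, 0, -1], [0, 0, 0, 0, 0, 0, -1], [0, 0, 0, 0, 0, 0, -1], [0, 0, -0.2, 0, 0, 0, -1], [0, 0, -0.4, 0, 0, 0, -1], [0, 0, -1, 0, 0, 0, -1], [0, 0, -1, 0, 0, 0, -1], [0, 0, -1, 0, 0, 0, -1], [0, 0, -1, 0, 0, 0, -1]],
  ],
)

```text
clock: 55.95
position: [0.4736, -0.3699, 0.0748]
tool_rot: [3.142, 0.0, 2.41]
force: [-0.0, -0.2, -1.4]
grip_width: 0.0326
finger_force: 59.8
```

Emit:
move_arm(
  plan=[
    [[0, 0, -1, 0, 0, 0, -1], [0, 0, -1, 0, 0, 0, -1], [0.3, 0.3, -1, 0, 0, 0, -1], [0.6, 0.5, -1, 0, 0, 0, -1], [0.9, 0.8, -0.3, 0, 0, 0, -1], [0.9, 0.8, 0, 0, 0, 0, -1], [0.9, 0.8, 0, 0, 0, 0, -1], [0.9, 0.8, 0, 0, 0, 0, -1], [0.9, 0.8, 0, 0, 0, 0, -1], [0.9, 0.8, 0, 0, 0, 0, -1]],
  ],
)

```text
clock: 56.95
position: [0.4543, -0.2014, 0.1599]
tool_rot: [3.141, 0.0, 2.41]
force: [-0.4, -0.1, -3.0]
grip_width: 0.033
finger_force: 59.9
```

Emit:
move_arm(
  plan=[
    [[0.9, 0.8, 0, 0, 0, 0, -1], [0.9, 0.8, 0, 0, 0, 0, -1], [0.9, 0.8, 0, 0, 0, 0, -1], [0.9, 0.8, 0, 0, 0, 0, -1], [0.9, 0.8, 0, 0, 0, 0, -1], [0.9, 0.8, 0, 0, 0, 0, -1], [0.9, 0.8, 0, 0, 0, 0, -1], [0.9, 0.8, 0, 0, 0, 0, -1], [0.9, 0.8, 0, 0, 0, 0, -1], [0.9, 0.8, 0, 0, 0, 0, -1]],
  ],
)

```text
clock: 57.95
position: [0.4273, 0.0379, 0.1599]
tool_rot: [3.141, 0.0, 2.41]
force: [0.9, -0.1, -0.7]
grip_width: 0.0329
finger_force: 59.9
```

```bash
python3 - <<'E'
from h import *
go([.400,.295,.132],2.41)
E
```

```text
pos [0.4273 0.0379 0.1599] rot [3.141 0.    2.41 ] w 0.0329 F [ 0.9 -0.1 -0.7] q [-0.53  0.28  0.37  2.14 -0.15  0.74  0.77]
turn shares [0.01 0.   0.  ] | shift shares after turn [9.6  8.66 1.4 ]
```

Emit:
move_arm(
  plan=[
    [[1, 0.9, 0, 0, 0, 0, -1], [1, 0.9, 0, 0, 0, 0, -1], [1, 0.9, 0, 0, 0, 0, -1], [1, 0.9, 0, 0, 0, 0, -1], [1, 0.9, 0, 0, 0, 0, -1], [1, 0.9, 0, 0, 0, 0, -1], [1, 0.9, 0, 0, 0, 0, -1], [0.9, 0.9, 0, 0, 0, 0, -1], [0.5, 0.5, 0, 0, 0, 0, -1], [0, 0, 0, 0, 0, 0, -1]],
  ],
)

```text
clock: 58.95
position: [0.4051, 0.2652, 0.1596]
tool_rot: [3.141, -0.0, 2.412]
force: [0.2, -1.0, -1.7]
grip_width: 0.0327
finger_force: 59.9
```

Emit:
move_arm(
  plan=[
    [[0, 0, 0.5, 0, 0, 0, -1], [0, 0, 0.5, 0, 0, 0, -1], [0, 0, 0.4, 0, 0, 0, -1], [0, 0, 0, 0, 0, 0, -1], [0, 0, 0, 0, 0, 0, -1], [0, 0, 0, 0, 0, 0, -1], [0, 0, 0, 0, 0, 0, -1], [0, 0, 0, 0, 0, 0, -1], [0, 0, 0, 0, 0, 0, -1], [0, 0, 0, 0, 0, 0, -1]],
  ],
)

```text
clock: 59.95
position: [0.4053, 0.2638, 0.1314]
tool_rot: [3.141, 0.0, 2.41]
force: [-0.1, 0.0, -2.1]
grip_width: 0.0326
finger_force: 59.9
```

```bash
python3 - <<'E'
from h import *
go([.400,.295,.132],2.41)
s=grab_frame("side");t=grab_frame("top")
a=cv2.resize(t["color"][180:330,200:360],(400,375));b=cv2.resize(s["color"][130:270,180:340],(400,350))
c=np.zeros((375,800,3),np.uint8);c[:375,:400]=a;c[:350,400:]=b
cv2.imwrite("pics/i1.png",c[:,:,::-1])
E
```

```text
pos [0.4053 0.2638 0.1314] rot [3.141 0.    2.41 ] w 0.0326 F [-0.1  0.  -2.1] q [-0.91  0.41  0.27  2.04 -0.16  0.72  0.3 ]
turn shares [0. 0. 0.] | shift shares after turn [ 1.24  0.98 -0.03]
```

View pics/i1.png

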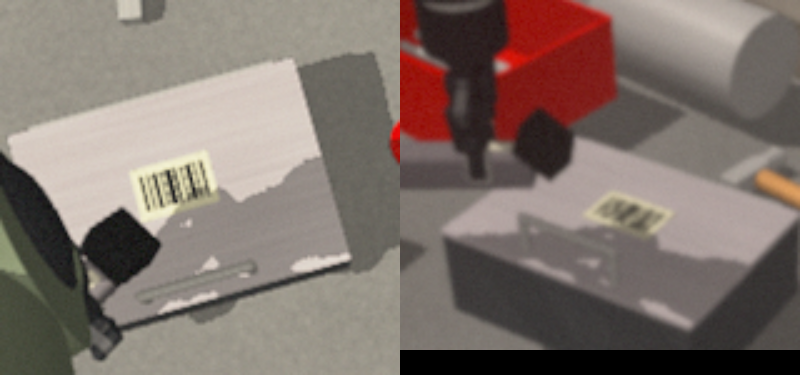

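Emit:
move_arm(
  plan=[
    [[0.5, 0.4, 0, 0, 0, 0, -1], [0.5, 0.4, 0, 0, 0, 0, -1], [0.24, 0.2, 0, 0, 0, 0, -1], [0, 0, 0, 0, 0, 0, -1], [0, 0, 0, 0, 0, 0, -1], [0, 0, 0, 0, 0, 0, -1], [0, 0, 0, 0, 0, 0, -1], [0, 0, 0, 0, 0, 0, -1], [0, 0, 0, 0, 0, 0, -1], [0, 0, 0, 0, 0, 0, -1]],
  ],
)

```text
clock: 61.05
position: [0.4002, 0.2951, 0.1313]
tool_rot: [3.142, 0.0, 2.41]
force: [0.6, 0.9, -2.1]
grip_width: 0.033
finger_force: 59.9
```

```bash
python3 - <<'E'
from h import *
go([.400,.295,.132],2.41)
s=grab_frame("side");t=grab_frame("top")
L=np.array([.5155,.1915,.099])
# nose: dark blob in both views near expectation
h=2.41-np.pi; o=observe()["position"]; B=R.from_euler('z',h).as_matrix()
org=o+[0,0,.0218]
W=org+B@[.077,0,.023]; d=B@np.array([1,0,-1])/2**.5
v=L-W; print("W",W,"dist",v@d,"off",np.linalg.norm(v-(v@d)*d))
cn=org+B@[.065,0,.045]
P=[]
for f in(t,s):
    u=proj(f,cn); m=(f["color"].max(2)<45).astype(np.uint8)
    n,lb,st,ce=cv2.connectedComponentsWithStats(m); 
    i=min(range(1,n),key=lambda i:np.hypot(*(ce[i]-u))+(1e3 if st[i,4]<60 else 0)); P.append(ce[i]); print("exp",u,"seen",ce[i],st[i])
print("nose",tri(t,P[0],s,P[1]),"expected",cn)
E
```

```text
pos [0.4002 0.2951 0.1313] rot [3.142 0.    2.41 ] w 0.033 F [ 0.6  0.9 -2.1] q [-0.96  0.43  0.27  2.01 -0.16  0.73  0.25]
turn shares [0. 0. 0.] | shift shares after turn [ 0.   -0.01 -0.03]
W [0.45750695 0.24375658 0.17611183] dist 0.10972558896483722 off 0.0006878447386108736
exp [233.67130891 277.74036335] seen [232.4973262  280.87522282] [217 266  32  31 561]
exp [230.41878109 179.51372033] seen [227.13265306 182.72108844] [217 171  22  24 294]
nose (array([0.44225449, 0.25601891, 0.19032014]), np.float64(0.001232130313093457)) expected [0.44857762 0.25177325 0.19811183]
```

Emit:
move_arm(
  plan=[
    [[0, 0, 0, 0, 0, 0, -1], [0, 0, 0, 0, 0, 0, -1], [0, 0, 0, 0, 0, 0, -1], [0, 0, 0, 0, 0, 0, -1], [0, 0, 0, 0, 0, 0, -1], [0, 0, 0, 0, 0, 0, -1], [0, 0, 0, 0, 0, 0, -1], [0, 0, 0, 0, 0, 0, -1], [0, 0, 0, 0, 0, 0, -1], [0, 0, 0, 0, 0, 0, -1]],
  ],
)

```text
clock: 62.15
position: [0.4002, 0.2952, 0.1313]
tool_rot: [-3.142, -0.0, 2.41]
force: [-0.5, 0.1, -3.0]
grip_width: 0.0331
finger_force: 59.9
```

```bash
python3 - <<'E'
from h import *
t,s=load()
# card centre at z=.055 in each view, by barcode (cream paper mid)
print(onz(t,(415.4,178),.055),onz(s,(439.6,262.2),.055))
C=np.array([.713,-.163,.055])
for f,u in((t,(415.4,178)),(s,(439.6,262.2))): print(proj(f,C),u)
h=2.41-np.pi; B=R.from_euler('z',h).as_matrix()
W=C-.12*(B@np.array([1,0,-1])/2**.5); org=W-B@[.077,0,.023]
print("target",org-[0,0,.0218])
go(org-[0,0,.0218],2.41)
E
```

```text
[ 0.71663674 -0.16323394  0.055     ] [ 0.71271982 -0.16565032  0.055     ]
[415.3540862  179.38138162] (415.4, 178)
[438.72397208 261.59984672] (439.6, 262.2)
target [ 0.59256348 -0.05487332  0.09505281]
pos [0.4002 0.2952 0.1313] rot [-3.142 -0.     2.41 ] w 0.0331 F [-0.5  0.1 -3. ] q [-0.96  0.43  0.27  2.01 -0.16  0.73  0.25]
turn shares [-0. -0.  0.] | shift shares after turn [-18.85  -6.6    1.81]
```

Emit:
move_arm(
  plan=[
    [[0, 0, -0.6, 0, 0, 0, -1], [-0.4, -0.1, -0.6, 0, 0, 0, -1], [-0.95, -0.35, 0, 0, 0, 0, -1], [-0.95, -0.35, 0, 0, 0, 0, -1], [-0.95, -0.35, 0, 0, 0, 0, -1], [-0.95, -0.35, 0, 0, 0, 0, -1], [-0.95, -0.35, 0, 0, 0, 0, -1], [-0.95, -0.35, 0, 0, 0, 0, -1], [-0.95, -0.35, 0, 0, 0, 0, -1], [-0.95, -0.35, 0, 0, 0, 0, -1]],
  ],
)

```text
clock: 63.15
position: [0.4814, 0.1439, 0.1565]
tool_rot: [3.141, 0.0, 2.41]
force: [0.2, 0.4, -1.4]
grip_width: 0.0328
finger_force: 60.0
```

Emit:
move_arm(
  plan=[
    [[-0.95, -0.35, 0, 0, 0, 0, -1], [-0.95, -0.35, 0, 0, 0, 0, -1], [-0.95, -0.35, 0, 0, 0, 0, -1], [-0.95, -0.35, 0, 0, 0, 0, -1], [-0.95, -0.35, 0, 0, 0, 0, -1], [-0.95, -0.35, 0, 0, 0, 0, -1], [-0.95, -0.35, 0, 0, 0, 0, -1], [-0.95, -0.35, 0, 0, 0, 0, -1], [-0.95, -0.35, 0, 0, 0, 0, -1], [-0.95, -0.35, 0, 0, 0, 0, -1]],
  ],
)

```text
clock: 64.15
position: [0.5758, -0.0353, 0.1566]
tool_rot: [3.141, 0.001, 2.41]
force: [-0.4, 0.1, -2.0]
grip_width: 0.0329
finger_force: 60.0
```

Emit:
move_arm(
  plan=[
    [[-0.7, -0.2, 0, 0, 0, 0, -1], [0, 0, 0.5, 0, 0, 0, -1], [0, 0, 0.8, 0, 0, 0, -1], [0, 0, 0.8, 0, 0, 0, -1], [0, 0, 0.6, 0, 0, 0, -1], [0, 0, 0.3, 0, 0, 0, -1], [0, 0, 0, 0, 0, 0, -1], [0, 0, 0, 0, 0, 0, -1], [0, 0, 0, 0, 0, 0, -1], [0, 0, 0, 0, 0, 0, -1]],
  ],
)

```text
clock: 65.15
position: [0.5832, -0.0461, 0.0958]
tool_rot: [3.141, 0.001, 2.41]
force: [-0.1, -0.8, -1.8]
grip_width: 0.0331
finger_force: 60.0
```

```bash
python3 - <<'E'
from h import *
go([.594,-.0555,.095],2.41)
E
```

```text
pos [ 0.5832 -0.0461  0.0958] rot [3.141e+00 1.000e-03 2.410e+00] w 0.0331 F [-0.1 -0.8 -1.8] q [-0.23  0.6   0.29  1.81 -0.24  0.76  1.03]
turn shares [0.   0.01 0.  ] | shift shares after turn [-0.71  0.01  0.04]
```

Emit:
move_arm(
  plan=[
    [[-0.4, 0, 0, 0, 0, 0, -1], [-0.3, 0, 0, 0, 0, 0, -1], [0, 0, 0, 0, 0, 0, -1], [0, 0, 0, 0, 0, 0, -1], [0, 0, 0, 0, 0, 0, -1], [0, 0, 0, 0, 0, 0, -1], [0, 0, 0, 0, 0, 0, -1], [0, 0, 0, 0, 0, 0, -1], [0, 0, 0, 0, 0, 0, -1], [0, 0, 0, 0, 0, 0, -1]],
  ],
)

```text
clock: 66.15
position: [0.5934, -0.0554, 0.0953]
tool_rot: [-3.142, 0.0, 2.41]
force: [-0.2, 0.7, -2.4]
grip_width: 0.0328
finger_force: 60.0
```

Emit:
move_arm(
  plan=[
    [[0, 0, 0, 0, 0, 0, -1], [0, 0, 0, 0, 0, 0, -1], [0, 0, 0, 0, 0, 0, -1], [0, 0, 0, 0, 0, 0, -1], [0, 0, 0, 0, 0, 0, -1], [0, 0, 0, 0, 0, 0, -1], [0, 0, 0, 0, 0, 0, -1], [0, 0, 0, 0, 0, 0, -1], [0, 0, 0, 0, 0, 0, -1], [0, 0, 0, 0, 0, 0, -1]],
  ],
)

```text
clock: 67.15
position: [0.5934, -0.0554, 0.0953]
tool_rot: [-3.142, -0.0, 2.41]
force: [0.3, 0.2, -1.7]
grip_width: 0.0329
finger_force: 60.0
```

```bash
python3 - <<'E'
from h import *
o=observe(); h=2.41-np.pi; B=R.from_euler('z',h).as_matrix()
C=np.array([.7145,-.164,.055]);W=o["position"]+[0,0,.0218]+B@[.077,0,.023]; d=B@np.array([1,0,-1])/2**.5
v=C-W; print("dist",v@d,"off",np.linalg.norm(v-(v@d)*d))
go([.479,-.3815,.12],2.343)
E
```

```text
dist 0.12075050328362419 off 0.0004298263376842485
pos [ 0.5934 -0.0554  0.0953] rot [-3.142 -0.     2.41 ] w 0.0329 F [ 0.3  0.2 -1.7] q [-0.21  0.62  0.29  1.78 -0.24  0.78  1.05]
turn shares [-0.   -0.    0.64] | shift shares after turn [ -7.69 -15.47  -1.24]
```

Emit:
move_arm(
  plan=[
    [[0, 0, 0, 0, 0, 0, -1], [0, 0, 0, 0, 0, 0, -1], [0, 0, -0.7, 0, 0, 0, -1], [0, 0, -0.8, 0, 0, 0.64, -1], [0, -0.5, 0, 0, 0, 0, -1], [0, -1, 0, 0, 0, 0, -1], [0, -1, 0, 0, 0, 0, -1], [0, -1, 0, 0, 0, 0, -1], [0, -1, 0, 0, 0, 0, -1], [0, -1, 0, 0, 0, 0, -1]],
  ],
)

```text
clock: 68.15
position: [0.5134, -0.1333, 0.1254]
tool_rot: [3.142, 0.0, 2.344]
force: [0.8, -0.2, -1.9]
grip_width: 0.0329
finger_force: 60.0
```

Emit:
move_arm(
  plan=[
    [[0, -1, 0, 0, 0, 0, -1], [-0.5, -1, 0, 0, 0, 0, -1], [-0.9, -1, 0, 0, 0, 0, -1], [-0.9, -1, 0, 0, 0, 0, -1], [-0.9, -1, 0, 0, 0, 0, -1], [-0.9, -1, 0, 0, 0, 0, -1], [-0.9, -1, 0, 0, 0, 0, -1], [-0.9, -1, 0, 0, 0, 0, -1], [-0.7, -1, 0, 0, 0, 0, -1], [-0.5, -0.5, 0, 0, 0, 0, -1]],
  ],
)

```text
clock: 69.15
position: [0.476, -0.369, 0.1253]
tool_rot: [-3.141, 0.0, 2.342]
force: [-0.0, 0.1, -1.9]
grip_width: 0.0327
finger_force: 60.0
```

```bash
python3 - <<'E'
from h import *
go([.479,-.3815,-.0175],2.343)
E
```

```text
pos [ 0.476  -0.369   0.1253] rot [-3.141  0.     2.342] w 0.0327 F [-0.   0.1 -1.9] q [ 0.33  0.59  0.33  1.74 -0.25  0.85  1.55]
turn shares [-0.01  0.   -0.01] | shift shares after turn [-0.55 -0.33  7.14]
```

Emit:
move_arm(
  plan=[
    [[-0.2, -0.1, 0.3, 0, 0, 0, -1], [-0.2, -0.1, 1, 0, 0, 0, -1], [0, 0, 1, 0, 0, 0, -1], [0, 0, 1, 0, 0, 0, -1], [0, 0, 1, 0, 0, 0, -1], [0, 0, 1, 0, 0, 0, -1], [0, 0, 0.6, 0, 0, 0, -1], [0, 0, 0.3, 0, 0, 0, -1], [0, 0, 0, 0, 0, 0, -1], [0, 0, 0, 0, 0, 0, -1]],
  ],
)

```text
clock: 70.15
position: [0.4808, -0.3752, 0.002]
tool_rot: [3.141, 0.001, 2.344]
force: [-0.1, -0.8, -2.3]
grip_width: 0.0326
finger_force: 60.0
```

```bash
python3 - <<'E'
from h import *
go([.479,-.3815,-.0175],2.343)
E
```

```text
pos [ 0.4808 -0.3752  0.002 ] rot [3.141e+00 1.000e-03 2.344e+00] w 0.0326 F [-0.1 -0.8 -2.3] q [ 0.39  0.78  0.26  1.78 -0.31  0.63  1.6 ]
turn shares [0.   0.01 0.  ] | shift shares after turn [-0.17 -0.28  0.97]
```

Emit:
move_arm(
  plan=[
    [[-0.1, -0.25, 0.2, 0, 0, 0, -1], [0, 0, 0.3, 0, 0, 0, -1], [0, 0, 0.2, 0, 0, 0, -1], [0, 0, 0.1, 0, 0, 0, -1], [0, 0, 0.1, 0, 0, 0, -1], [0, 0, 0.05, 0, 0, 0, -1], [0, 0, 0.02, 0, 0, 0, -1], [0, 0, 0, 0, 0, 0, -1], [0, 0, 0, 0, 0, 0, -1], [0, 0, 0, 0, 0, 0, -1]],
  ],
)

```text
clock: 71.15
position: [0.4782, -0.3799, -0.0178]
tool_rot: [3.141, -0.0, 2.343]
force: [-2.7, 2.4, 6.6]
grip_width: 0.0331
finger_force: 60.8
```

Contact with the mat. Release and rise.

Emit:
move_arm(
  plan=[
    [[0, 0, 0, 0, 0, 0, -0.1], [0, 0, 0, 0, 0, 0, 0.2], [0, 0, 0, 0, 0, 0, 0.4], [0, 0, 0, 0, 0, 0, 0.4], [0, 0, 0, 0, 0, 0, 0.4], [0, 0, -0.3, 0, 0, 0, 0.4], [0, 0, -1, 0, 0, 0, 0.4], [0, 0, -1, 0, 0, 0, 0.4], [0, 0, -1, 0, 0, 0, 0.4], [0, 0, -1, 0, 0, 0, 0.4]],
  ],
)

```text
clock: 72.15
position: [0.4781, -0.38, 0.0692]
tool_rot: [3.142, 0.0, 2.343]
force: [0.3, 0.4, -0.3]
grip_width: 0.0595
finger_force: 0.0
```

Emit:
move_arm(
  plan=[
    [[0, 0, -1, 0, 0, 0, 0.4], [0, 0, -1, 0, 0, 0, 0.4], [0, 0, -1, 0, 0, 0, 0.4], [0, 0, -1, 0, 0, 0, 0.4], [0.3, 0.8, 0, 0, 0, 0, 0.4], [0.3, 0.8, 0, 0, 0, 0, 0.4], [0.3, 0.8, 0, 0, 0, 0, 0.4], [0.3, 0.8, 0, 0, 0, 0, 0.4], [0.3, 0.8, 0, 0, 0, 0, 0.4], [0, 0, 0, 0, 0, 0, 0.4]],
  ],
)

```text
clock: 73.15
position: [0.5161, -0.2994, 0.1474]
tool_rot: [3.141, -0.001, 2.347]
force: [-0.1, 0.3, 0.1]
grip_width: 0.0601
finger_force: 0.0
```

```bash
python3 - <<'E'
from h import *
t=grab_frame("top");s=grab_frame("side")
c=np.zeros((420,800,3),np.uint8)
c[:360,:440]=cv2.resize(t["color"][150:330,340:560],(440,360)); c[:420,440:]=cv2.resize(s["color"][180:460,300:540],(360,420))
cv2.imwrite("pics/z.png",c[:,:,::-1]); print(observe()["force"])
E
```

```text
[-0.60560369 -0.74632442  0.15197597]
```

View pics/z.png

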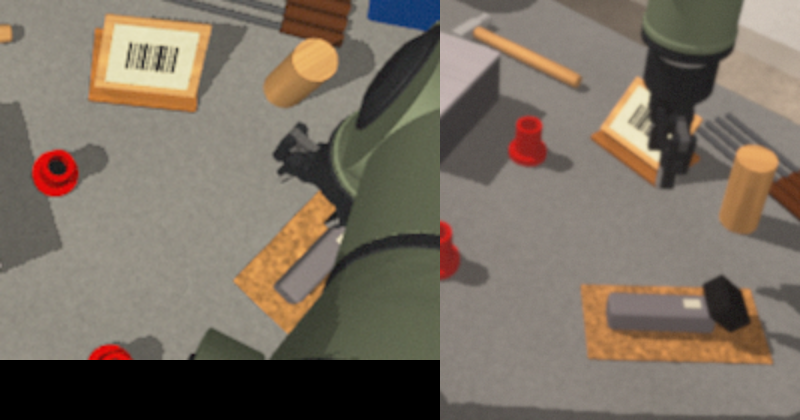

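The last picture shows the scanner flat and lengthwise on its mat, with its body around (680,312) in the side half. The gripper is clear of it, and the wooden cylinder and hammer look undisturbed.

```bash
python3 -c "
from workcell import job_done
print(job_done())"
```

```text
the job is handed in; nothing more can be done
None
```

I handed the job in at about 73 s: the three bushes are standing in the shut case, I lowered the lid by its bar, and the scanner is back flat on its mat. I held the scanner on the lid label and then the job card for over a second each, aimed by calculation, with no read signal to confirm either scan.

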